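# Lock the handwheel shaft into the gearmotor coupling

### The job

The handwheel shaft of the small drive unit is loose in its coupling hub: crank the handwheel until the flat on the shaft faces straight up at the set screw. Then take the larger of the two T-handle hex keys from the stand, seat it fully in the screw, and with it turn the screw clockwise until it is snug on the flat, without bearing down hard on it or overtightening it. Finally stand the key upright in the stand again, and leave everything else on the bench where it is.

Things in the scene. Friction and masses are not known exactly. Their poses are not given: they have to be found in the camera images.
- drive: Drive unit, fixed. Origin on the bench below the screw, z up, y along the shaft (+y gearmotor, -y handwheel). Shaft axis at x 0, z 85 mm. Along y: gearbox and motor from 45 mm (top z 130), aluminium coupling hub, 60 mm diameter, -30 to 35 (held still by the motor brake), bare steel shaft to -75, pillow block to -110 (top z 121), black handwheel -115 to -138, 104 mm diameter. Base 110 mm wide.
- flat (a point): Middle of the flat on the bare shaft between hub and pillow block (drive y -52 mm), turning with the shaft; its z axis looks out of the flat. Shaft 30 mm diameter, flat 17 mm wide, 12.5 mm from the axis, 46 mm of it visible.
- shaft (a joint): Shaft and handwheel angle, rad: 0 = flat faces straight up at the screw, positive = flat leans to the drive's +x. Starts at 0.65 to 1.35. Bearing drag 0.06 N m; stays where it is left. Within about 0.2 rad the screw, when tightened, pulls the flat square; farther off it lands on the round of the shaft and must not be forced.
- crank_grip (a point): Middle of the handwheel's handle: black bar, 20 mm diameter, 58 mm long, parallel to the shaft, free to spin on its pin. It circles the shaft axis at 38 mm radius, at drive y -175 mm, always above the axis. The wheel is clamped on the shaft at any angle, so the handle does not tell where the flat is: with the flat up it stands 0.25 to 1.2 rad from the top on the drive's -x side.
- screw (a joint): Set screw turn, rad, growing clockwise from above (tightening); starts at 0 to 0.2. Drags 0.2 N m while turning (0 to 0.2 felt at rest). Lands on the aligned flat at about 0.9 (on the round at 0.6), then torque climbs about 2.3 N m per rad: snug is 0.4 to 0.7 N m turning, 0.3 to 0.5 at rest (1.0 to 1.1); 1 N m (1.3) is too tight. Let go, it eases back. It does not tell how the hexagon is clocked.
- screw_mouth (a point): Centre of the top of the set screw's hexagon socket, on the drive at (0, 0, 131 mm), facing up. Dark round head, 22 mm diameter, 16 mm high. Socket 13 mm across flats, 12 mm deep, bevelled; where its corners lie is not known. Corners off, the key stops with its nose 4 mm below the mouth (seek with under 10 N); turned up to 60 degrees it drops in, nose to 12 mm. Seated it has 0.12 rad of play.
- hex_key: The larger T-handle hex key, 0.16 kg. Origin at the nose (lower end), z up the shank, y along the bar. Hexagon steel shank 12 mm across flats, 95 mm long, the last 4 mm tapered to an 8 mm nose. Black cross bar 90 mm long (y), 16 mm wide (x), 18 mm high, from z 95 to 113 mm. Starts standing in either hole of the stand, leaning up to 0.03 rad, bar roughly along the stand's y.
- key_bar (a point): Centre of the larger key's cross bar, where it is gripped: 104 mm above its nose.
- small_key: The smaller T-handle key (shank 8 mm across flats, 85 mm long; bar 64 x 12 x 14 mm), in the other hole of the stand. Not for this screw. Origin and axes as the larger key's.
- key_stand: Aluminium key stand, 150 x 56 x 62 mm, fixed. Origin on the bench under its centre. Two vertical round holes of 16.5 mm with bevelled mouths at x -40 and +40 mm, y 0; mouth at z 62 mm, floor at z 10 mm, where a key's nose stands.
- rotor_core: Bystander: steel laminated rotor core, disc of 92 mm diameter, 22 mm high, beyond the drive. Origin under its centre.
- oil_bottle: Bystander: white bottle, 52 mm diameter, 140 mm high, beyond the stand. Origin under its centre.
- wrench: Bystander: wrench, 170 mm long, lying left in front of the drive. Origin near its middle.
- spare_collar: Bystander: loose steel shaft collar, 44 mm diameter, 14 mm high, on the drive's base plate beside the bare shaft. Origin under its centre.
There are look-alikes about, which are no part of the job. What is shaped like the key_stand but purple or red is not meant. Leave any purple or yellow look-alike of the hex_key alone.

How it is judged:
By the outcome, as a careful person would: the job done as asked, in the order asked, and still so for the second after the job is handed in, with the robot touching nothing.
It also fails if it takes over 72 s, if anything falls off the work surface, if the arm or the gripper's body presses on something with over 40 N, if the wrist force passes 120 N, or if a joint passes its speed limit or range.

### The arm

A 6-joint arm with a two-finger parallel gripper is mounted at the origin on the work surface. World frame = base frame: x ahead of the robot, y to its left, z up, the work surface at z = 0. Lengths are in m, angles in degrees, forces in N, time in s.
With the tool pointing down it reaches from about 0.3 to 0.75 m from the base axis. Payload 8.5 kg.
Tool frame: the origin (TCP) lies between the finger pads; the fingertips stand 8 mm ahead of it and the grasp point (between the pads) lies 11 mm behind it; z points along the fingers, y is the direction in which the jaws open and shut (so a half turn about z gives the same grasp; the last joint's range is limited). The gripper opens to 88 mm and grips with 3 to 60 N. Pads are 18 mm wide; open, the fingers measure 123 mm over their backs; the gripper's body (75 mm by 187 mm) begins 45 mm behind the grasp point.
Start: joints at [55.846, 21.807, 74.336, -0, 83.858, -12.336], TCP at [0.204, 0.511, 0.247] pointing down, gripper open.
Joint ranges: [-178.18, 178.18], [-50.72, 133.34], [12.68, 142.11], [-81.47, 261.47], [9.98, 163.14], [-165.26, 165.26]. Speed limits (degrees/s): [136.94, 136.94, 180, 180, 180, 180].

### API

Orientations are given as [roll, pitch, yaw] about the fixed x, y, z axes, in that order (R = Rz(yaw) Ry(pitch) Rx(roll)).
In Python, from bench import observe, capture, ticket, spot_in gives the robot as it stands. The module is installed in compiled form; this text tells all that it offers.
- The arm moves only by the tool jog_arm, never from a script. Its argument "plan" is a list of rows, each an object with "angular": the turn, a rotation vector about the tool's x, y, z as a fraction of full scale, a list of three; "dp": the shift along the tool's x, y, z as a fraction of full scale, a list of three; "gripper": the gripper's target within -1 to 1 (shut at 1, half-way at 0, fully open at -1). In form: [{"angular": [rx, ry, rz], "dp": [tx, ty, tz], "gripper": gripper}, ...]. A call has 1 to 8 rows; each row is the pose to reach, as a shift and turn from the pose measured when the call began, along the tool's axes at that moment; what a row does not reach only later rows make up. Full scale, the value 1, is 0.8 m for a shift and pi/2 rad for a turn. A row lasts 1/10 s, in which the tool goes at most 50 mm and 8.59 degrees, less where a joint would pass 70% of its speed; a pose out of reach is approached as far as the arm can. A call with a number of a shift or a turn outside -1 to 1 is refused whole. A call with a gripper value outside its range is refused whole. The fingers move at their own pace and stop on an object; "newtons" is the grip in N (left out, the last holds). Time passes only in rows, so rows that repeat a pose let the fingers close. It gives the time, the measured TCP pose, the force and the opening at its end, in the units of the state.
- observe(): the state, without advancing time (a new reading comes with each control period).
- capture(name): name is "scene" or "top"; returns a dict with "img" (420x560x3 uint8, blue, green, red), "fovy" (degrees; the focal length in pixels is half the picture's height over the tangent of half this angle, whatever the lens; pixels are square), "cx", "cy" (the principal point, pixels), "origin" and "rotation" of the camera in the world. Camera axes: x right, y up, looking along -z (the intrinsics and any distortion apply to the point x, -y, -z); pixel columns grow to the right and rows downward; lengths in m; the calibration is good to about 2 mm. A picture is of the moment at which its call begins. There is no depth.
- ticket.sign_off(): hands the job in, once; it reports no verdict.
Trained networks look in a picture, given as the dict that the camera call returned (one of the last four; its "shot" number tells which), for a name from the list of things; names that differ only in an ending like _2 or _b are one class to them, and where a whole thing is asked for, a point or a joint stands for the part that bears it (a point fixed in the world has none). Each returns a list of dicts, best first, with "conf" (0 to 1); they miss things now and then, are a little off and sometimes report something else, mostly with a low value. They report only what shows in the picture. A call takes as long as a camera call. They do not tell look-alikes from the thing itself.
- spot_in(picture, target): "rect" ([left, top, right, bottom] in pixels, round what is visible of it).
The state is a dict: "t": time; "q": joint angles; "dq": joint speeds; "joint_efforts": joint torques, N m; "tcp_pos": TCP position; "ee_rot": TCP orientation; "wrist_force": force on the tool from outside, world axes, zero at the start; "torque": the same for the moment, N m; "width": finger opening in m.
Only numpy, scipy, OpenCV 4.12 (cv2) and the standard library are available. Lean on these libraries where they do the work, as an engineer would, in place of code of your own. Each camera call takes 0.05 s, during which the arm holds its last target. There are 200 camera calls.

## Working session

There is one attempt and no reset: what is moved stays moved. The work goes in short steps, Python scripts to look and compute and a tool call to move; the robot and the scene stay as the last step left them, time stands still between calls to the robot, and variables do not carry over. Pictures are saved under pics/ and viewed, about 8 in all and at most 12, crops included, and the job is handed in when it is done.

Besides the shell and the picture viewer there is one more tool, called after "Emit:" in YAML: its name, and indented under it one key for each argument. jog_arm: Moves the arm, as the interface text tells. Shift numbers are shares of 0.8 m and turn numbers shares of pi/2 rad, none past 1 either way. Its arguments: {"type":"object","properties":{"plan":{"type":"array"},"newtons":{"type":"number"}},"required":["plan"]}

```bash
mkdir -p pics; cat > h.py <<'E'
import numpy as np, cv2
from bench import observe, capture, ticket, spot_in
from scipy.spatial.transform import Rotation as R
def K(p):
    h=p["img"].shape[0]; f=h/2/np.tan(np.radians(p["fovy"])/2); return f,p["cx"],p["cy"]
def proj(p,P):
    c=np.array(p["rotation"]).reshape(3,3).T@(np.array(P)-p["origin"]); f,cx,cy=K(p)
    return np.array([cx+f*c[0]/-c[2], cy-f*c[1]/-c[2]])
def ray(p,u,v):
    f,cx,cy=K(p); d=np.array(p["rotation"]).reshape(3,3)@np.array([(u-cx)/f,-(v-cy)/f,-1]); return np.array(p["origin"]),d
def at_z(p,u,v,z):
    o,d=ray(p,u,v); return o+d*(z-o[2])/d[2]
E
python3 - <<'E'
from h import *
for n in("scene","top"):
    p=capture(n); print({k:v for k,v in p.items() if k!="img"})
    cv2.imwrite(f"pics/{n}0.png",p["img"])
    for t in ["drive","flat","crank_grip","screw_mouth","hex_key","key_bar","small_key","key_stand","wrench","spare_collar"]:
        print(t,[(np.round(d["rect"]).tolist(),round(d["conf"],2)) for d in spot_in(p,t)][:4])
print(observe())
E
```

```text
{'fovy': 42.23295334277192, 'cx': 275.0083965941998, 'cy': 221.78727855613374, 'origin': array([ 0.92187599, -0.80541085,  1.25244656]), 'rotation': array([32.99192885,  0.0699382 , 30.1838124 ]), 'shot': 1}
drive [([278.0, 98.0, 352.0, 216.0], 0.61)]
flat [([278.0, 170.0, 319.0, 217.0], 0.6)]
crank_grip [([280.0, 192.0, 296.0, 216.0], 0.46), ([208.0, 266.0, 238.0, 299.0], 0.41), ([181.0, 252.0, 253.0, 321.0], 0.36)]
screw_mouth [([279.0, 99.0, 356.0, 220.0], 0.91)]
hex_key [([251.0, 226.0, 272.0, 263.0], 0.88), ([209.0, 264.0, 237.0, 298.0], 0.85), ([261.0, 297.0, 280.0, 331.0], 0.57), ([188.0, 256.0, 208.0, 274.0], 0.32)]
key_bar [([191.0, 257.0, 211.0, 273.0], 0.72), ([250.0, 231.0, 275.0, 262.0], 0.69), ([211.0, 266.0, 238.0, 296.0], 0.65), ([264.0, 296.0, 281.0, 334.0], 0.56)]
small_key [([190.0, 252.0, 208.0, 274.0], 0.56)]
key_stand [([161.0, 324.0, 227.0, 403.0], 0.92), ([73.0, 298.0, 142.0, 364.0], 0.85), ([183.0, 253.0, 250.0, 322.0], 0.84)]
wrench [([266.0, 109.0, 309.0, 135.0], 0.85)]
spare_collar []
{'fovy': 55.91317798530929, 'cx': 283.92028815160853, 'cy': 207.71316971
[... 827 characters left out ...]
6)]
spare_collar [([211.0, 221.0, 223.0, 233.0], 0.68)]
{'t': 1.1, 'q': array([ 5.58448495e+01,  2.18074026e+01,  7.43361722e+01, -9.51160811e-04,
        8.38590400e+01, -1.23342894e+01]), 'dq': array([ 0.01550811, -0.04067454, -0.01295278,  0.01233624, -0.07525188,
        0.00491058]), 'joint_efforts': array([-2.53704329e-04, -4.37788653e+01, -2.24735087e+01,  7.13261752e-02,
        3.12847795e-02, -5.98181668e-05]), 'tcp_pos': array([0.20441635, 0.5105743 , 0.2467388 ]), 'ee_rot': array([-1.79997244e+02,  3.65310370e-04,  1.58179241e+02]), 'wrist_force': array([-0.35396716,  0.48736987,  0.34439641]), 'torque': array([-0.01439386,  0.02774749,  0.01233202]), 'width': 0.0883472589412097}
```

```bash
sed -i 's/np.array(p\["rotation"\]).reshape(3,3)/R.from_euler("xyz",p["rotation"],degrees=True).as_matrix()/' h.py; python3 - <<'E'
import cv2,numpy as np
a=cv2.imread("pics/scene0.png")[80:410,60:380]; b=cv2.imread("pics/top0.png")[130:350,80:480]
cv2.imwrite("pics/v1.png",cv2.resize(b,None,fx=2,fy=2,interpolation=cv2.INTER_CUBIC)); cv2.imwrite("pics/v2.png",cv2.resize(a,None,fx=1.8,fy=1.8,interpolation=cv2.INTER_CUBIC))
E
```

```text
(no output)
```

View pics/v1.png

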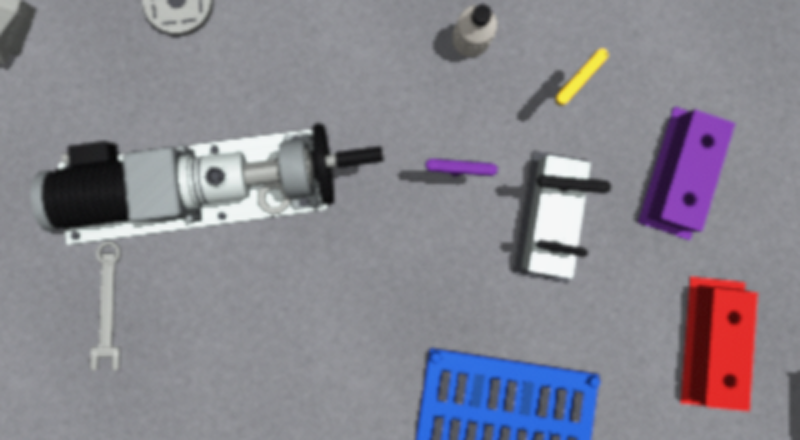

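View pics/v2.png

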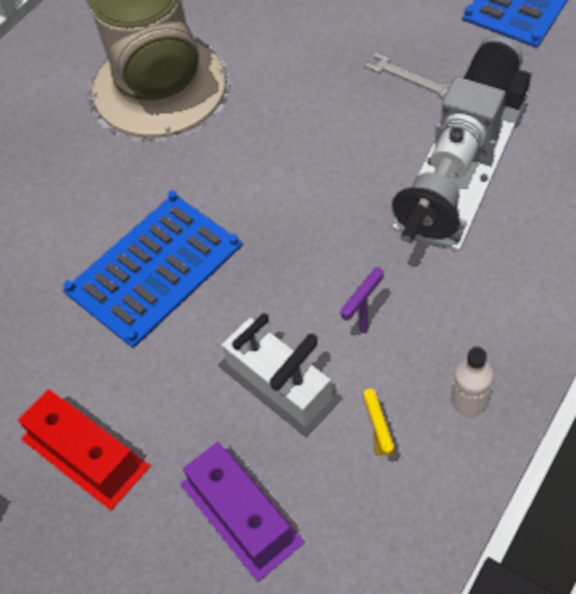

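```bash
python3 - <<'E'
from h import *
S=dict(fovy=42.23295334277192,cx=275.0083965941998,cy=221.78727855613374,origin=np.array([0.92187599,-0.80541085,1.25244656]),rotation=[32.99192885,0.0699382,30.1838124],img=cv2.imread("pics/scene0.png"))
T=dict(fovy=55.91317798530929,cx=283.92028815160853,cy=207.71316971823342,origin=np.array([0.48038406,-0.14475548,1.08189583]),rotation=[4.62277923,-1.27270468,-89.73023561],img=cv2.imread("pics/top0.png"))
import pickle; pickle.dump((S,T),open("cams.pkl","wb"))
print("screw",at_z(T,187.5,218,.131),at_z(S,314,154.4,.131))
v1=lambda u,v:(80+u/2,130+v/2); v2=lambda u,v:(60+u/1.8,80+v/1.8)
for n,a,b,z in [("bigbar",(574,184.5),(295,362),.123),("smallbar",(562,248),(252,331),.109),("handle",(360,156),(416,220),.115),("purple",(461,167),(362,293),.113),("bottlecap",(482,16),(477,357),.14)]:
    print(n,at_z(T,*v1(*a),z).round(4),at_z(S,*v2(*b),z).round(4))
print("stand corners",[at_z(T,*v1(*c),.062).round(3).tolist() for c in [(545,153),(591,160),(573,279),(527,271)]])
print("base corners",[at_z(T,*v1(*c),.01).round(3).tolist() for c in [(66,243),(328,210),(318,127)]])
a=T["img"][195:245,175:275]; b=S["img"][125:225,270:350]
cv2.imwrite("pics/v3.png",np.hstack([cv2.resize(a,None,fx=5,fy=5,interpolation=cv2.INTER_CUBIC)[:500], cv2.resize(b,(300,375),interpolation=cv2.INTER_CUBIC)[:250]]) if 0 else np.vstack([cv2.resize(a,(700,350),interpolation=cv2.INTER_CUBIC),np.hstack([cv2.resize(b[45:80,5:60],(393,250),interpolation=cv2.INTER_CUBIC),cv2.resize(T["img"][205:240,200:243],(307,250),interpolation=cv2.INTER_CUBIC)])]))
E
```

```text
screw [0.53118499 0.06521157 0.131     ] [0.53680188 0.06127479 0.131     ]
bigbar [ 0.5238 -0.3683  0.123 ] [ 0.532  -0.3731  0.123 ]
smallbar [ 0.4464 -0.3558  0.109 ] [ 0.4528 -0.3579  0.109 ]
handle [ 0.5576 -0.1073  0.115 ] [ 0.555  -0.0957  0.115 ]
purple [ 0.545  -0.2313  0.113 ] [ 0.5501 -0.2364  0.113 ]
bottlecap [ 0.7271 -0.2546  0.14  ] [ 0.7338 -0.2576  0.14  ]
stand corners [[0.567, -0.345, 0.062], [0.559, -0.405, 0.062], [0.405, -0.38, 0.062], [0.415, -0.321, 0.062]]
base corners [[0.447, 0.288, 0.01], [0.493, -0.061, 0.01], [0.605, -0.046, 0.01]]
```

View pics/v3.png

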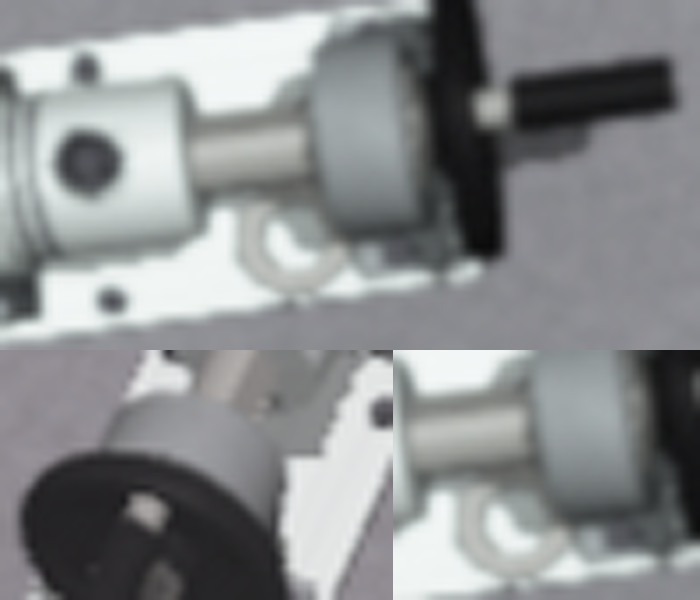

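```bash
cat > prof.py <<'E'
from h import *
def prof(p,o,yaw,shift=0,ys=(-.068,-.036)):
    Rz=R.from_euler("z",yaw,degrees=True).as_matrix(); f,cx,cy=K(p)
    g=cv2.cvtColor(p["img"],cv2.COLOR_BGR2GRAY).astype(np.float32); out=[]
    # sample drive-frame plane perpendicular: lateral offsets at axis height
    for l in np.arange(-.022,.0221,.0015):
        u=np.array([proj(p,Rz@np.array([l+shift,y,.085])+[o[0],o[1],0]) for y in np.linspace(*ys,12)],np.float32)
        s=cv2.remap(g,u[:,0],u[:,1],cv2.INTER_LINEAR); out.append((round(l*1000,1),round(float(np.median(s)),0)))
    return out
E
python3 - <<'E'
from prof import *
import pickle; S,T=pickle.load(open("cams.pkl","rb"))
print("top",prof(T,(.5312,.0652),7.5)); print("scene",prof(S,(.5368,.0613),7.5,ys=(-.06,-.04)))
# camera elevation angle in drive xz plane at flat
for p,o in((T,(.531,.065)),(S,(.537,.061))):
    d=R.from_euler("z",7.5,degrees=True).inv().apply(p["origin"]-np.array([o[0],o[1]-.05,.085])); print(d, np.arctan2(d[0],d[2]))
E
```

```text
top [(np.float64(-22.0), 165.0), (np.float64(-20.5), 160.0), (np.float64(-19.0), 153.0), (np.float64(-17.5), 135.0), (np.float64(-16.0), 120.0), (np.float64(-14.5), 108.0), (np.float64(-13.0), 103.0), (np.float64(-11.5), 103.0), (np.float64(-10.0), 113.0), (np.float64(-8.5), 126.0), (np.float64(-7.0), 139.0), (np.float64(-5.5), 151.0), (np.float64(-4.0), 160.0), (np.float64(-2.5), 167.0), (np.float64(-1.0), 175.0), (np.float64(0.5), 183.0), (np.float64(2.0), 188.0), (np.float64(3.5), 190.0), (np.float64(5.0), 186.0), (np.float64(6.5), 175.0), (np.float64(8.0), 160.0), (np.float64(9.5), 144.0), (np.float64(11.0), 135.0), (np.float64(12.5), 135.0), (np.float64(14.0), 144.0), (np.float64(15.5), 170.0), (np.float64(17.0), 200.0), (np.float64(18.5), 226.0), (np.float64(20.0), 238.0), (np.float64(21.5), 243.0)]
scene [(np.float64(-22.0), 161.0), (np.float64(-20.5), 157.0), (np.float64(-19.0), 155.0), (np.float64(-17.5), 150.0), (np.float64(-16.0), 150.0), (np.float64(-14.5), 150.0), (np.float64(-13.0), 151.0), (np.float64(-11.5), 153.0), (np.float64(-10.0), 154.0), (np.float64(-8.5), 155.0), (np.float64(-7.0), 156.0), (np.float64(-5.5), 156.0), (np.float64(-4.0), 155.0), (np.float64(-2.5), 154.0), (np.float64(-1.0), 152.0), (np.float64(0.5), 150.0), (np.float64(2.0), 148.0), (np.float64(3.5), 146.0), (np.float64(5.0), 144.0), (np.float64(6.5), 141.0), (np.float64(8.0), 141.0), (np.float64(9.5), 142.0), (np.float64(11.0), 140.0), (np.float64(12.5), 138.0), (np.float64(14.0), 136.0), (np.float64(15.5), 135.0), (np.float64(17.0), 133.0), (np.float64(18.5), 133.0), (np.float64(20.0), 133.0), (np.float64(21.5), 134.0)]
[-0.07103519 -0.15178204  0.99689583] -0.07113614535448065
[ 0.27502032 -0.85966274  1.16744656] 0.23135606739371053
```

```bash
cat > go.py <<'E'
# usage: go.py x y z [yaw]  -> fractions to reach the pose (tool straight down)
import sys
from h import *
s=observe(); a=list(map(float,sys.argv[1:])); Rt=R.from_euler("xyz",s["ee_rot"],degrees=True)
for i in range(0,len(a),4):
    x,y,z,w=a[i:i+4]; Rg=R.from_euler("xyz",[180,0,w],degrees=True)
    print("dp",(Rt.inv().apply(np.array([x,y,z])-s["tcp_pos"])/.8).round(4).tolist(),"ang",((Rt.inv()*Rg).as_rotvec()/(np.pi/2)).round(4).tolist())
print("t",round(s["t"],2),s["tcp_pos"].round(4),s["ee_rot"].round(2),"F",s["wrist_force"].round(2),"T",s["torque"].round(3),"w",round(s["width"],4),"q6",s["q"][5].round(1))
E
python3 go.py .561 -.114 .22 97.5
```

```text
dp [-0.704, -0.5591, 0.0335] ang [-0.0, 0.0, 0.6742]
t 1.1 [0.2044 0.5106 0.2467] [-180.      0.    158.18] F [-0.35  0.49  0.34] T [-0.014  0.028  0.012] w 0.0883 q6 -12.3
```

Emit:
jog_arm:
  plan:
    - {"dp": [-0.704, -0.559, 0.033], "angular": [0, 0, 0.674], "gripper": -1}
    - {"dp": [-0.704, -0.559, 0.033], "angular": [0, 0, 0.674], "gripper": -1}
    - {"dp": [-0.704, -0.559, 0.033], "angular": [0, 0, 0.674], "gripper": -1}
    - {"dp": [-0.704, -0.559, 0.033], "angular": [0, 0, 0.674], "gripper": -1}
    - {"dp": [-0.704, -0.559, 0.033], "angular": [0, 0, 0.674], "gripper": -1}
    - {"dp": [-0.704, -0.559, 0.033], "angular": [0, 0, 0.674], "gripper": -1}
    - {"dp": [-0.704, -0.559, 0.033], "angular": [0, 0, 0.674], "gripper": -1}
    - {"dp": [-0.704, -0.559, 0.033], "angular": [0, 0, 0.674], "gripper": -1}

```text
t: 1.9
tcp_pos: [0.4033, 0.1616, 0.2323]
ee_rot: [180.0, -0.0, 97.3]
wrist_force: [1.0, -0.1, -0.9]
width: 0.088
```

```bash
python3 go.py .561 -.114 .22 97.5
```

```text
dp [-0.3666, 0.152, 0.0155] ang [0.0005, -0.0, -0.0026]
t 1.9 [0.4033 0.1616 0.2323] [179.95  -0.    97.26] F [ 1.05 -0.14 -0.93] T [-0.049  0.045  0.075] w 0.088 q6 -1.1
```

Emit:
jog_arm:
  plan:
    - {"dp": [-0.367, 0.152, 0.0155], "angular": [0, 0, -0.0026], "gripper": -0.4}
    - {"dp": [-0.367, 0.152, 0.0155], "angular": [0, 0, -0.0026], "gripper": -0.4}
    - {"dp": [-0.367, 0.152, 0.0155], "angular": [0, 0, -0.0026], "gripper": -0.4}
    - {"dp": [-0.367, 0.152, 0.0155], "angular": [0, 0, -0.0026], "gripper": -0.4}
    - {"dp": [-0.367, 0.152, 0.0155], "angular": [0, 0, -0.0026], "gripper": -0.4}
    - {"dp": [-0.367, 0.152, 0.0155], "angular": [0, 0, -0.0026], "gripper": -0.4}
    - {"dp": [-0.367, 0.152, 0.0155], "angular": [0, 0, -0.0026], "gripper": -0.4}
    - {"dp": [-0.367, 0.152, 0.0155], "angular": [0, 0, -0.0026], "gripper": -0.4}

```text
t: 2.7
tcp_pos: [0.5618, -0.1167, 0.2191]
ee_rot: [180.0, -0.0, 97.3]
wrist_force: [-0.8, -0.1, -0.1]
width: 0.0614
```

```bash
python3 go.py .561 -.114 .112 97.5; python3 - <<'E'
from h import *
p=capture("scene"); s=observe()
im=p["img"].copy(); Rt=R.from_euler("xyz",s["ee_rot"],degrees=True)
c=im[100:260,200:400]; c=cv2.resize(c,None,fx=4,fy=4,interpolation=cv2.INTER_CUBIC)
for o in([0,s["width"]/2,.008],[0,-s["width"]/2,.008]):
    q=proj(p,s["tcp_pos"]+Rt.apply(o)); q=((q-[200,100])*4).astype(int); cv2.circle(c,tuple(map(int,q)),4,(0,0,255),-1); print(q)
cv2.imwrite("pics/v4.png",c[:600])
E
```

```text
dp [0.0035, -0.0006, 0.1339] ang [0.0002, -0.0001, -0.0019]
t 2.7 [ 0.5618 -0.1167  0.2191] [ 1.7998e+02 -1.0000e-02  9.7330e+01] F [-0.79 -0.12 -0.06] T [-0.055  0.037 -0.037] w 0.0614 q6 -30.9
[409 359]
[313 327]
```

View pics/v4.png

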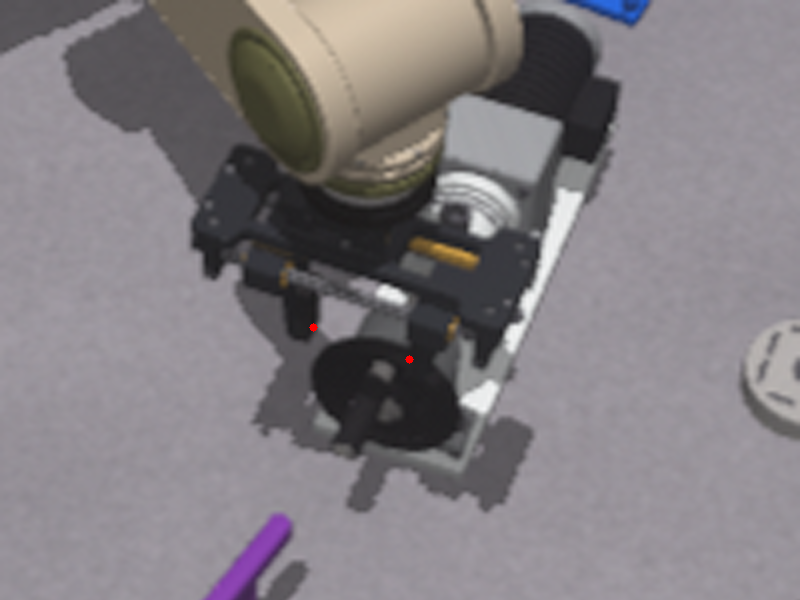

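Emit:
jog_arm:
  plan:
    - {"dp": [0.0035, -0.0006, 0.07], "angular": [0, 0, 0], "gripper": -0.4}
    - {"dp": [0.0035, -0.0006, 0.134], "angular": [0, 0, 0], "gripper": -0.4}
    - {"dp": [0.0035, -0.0006, 0.134], "angular": [0, 0, 0], "gripper": -0.4}
    - {"dp": [0.0035, -0.0006, 0.134], "angular": [0, 0, 0], "gripper": 0.6}
    - {"dp": [0.0035, -0.0006, 0.134], "angular": [0, 0, 0], "gripper": 0.6}
    - {"dp": [0.0035, -0.0006, 0.134], "angular": [0, 0, 0], "gripper": 0.8}
    - {"dp": [0.0035, -0.0006, 0.134], "angular": [0, 0, 0], "gripper": 0.8}
    - {"dp": [0.0035, -0.0006, 0.134], "angular": [0, 0, 0], "gripper": 0.8}
  newtons: 10

```text
t: 3.55
tcp_pos: [0.5604, -0.1123, 0.1132]
ee_rot: [179.9, 0.0, 97.4]
wrist_force: [-4.5, -1.6, 0.5]
width: 0.0237
```

```bash
python3 go.py .561 -.114 .112 97.5; python3 - <<'E'
from h import *
s=observe(); Rz=R.from_euler("z",7.5,degrees=True)
g=s["tcp_pos"]+[0,0,.011]
for o in((.531,.065),(.534,.063),(.537,.061)): print(Rz.inv().apply(g-[o[0],o[1],.085]))
E
```

```text
dp [-0.0022, 0.0004, 0.0014] ang [0.0008, 0.0001, -0.001]
t 3.55 [ 0.5604 -0.1123  0.1132] [1.7993e+02 1.0000e-02 9.7410e+01] F [-4.45 -1.58  0.49] T [-0.248  0.835  0.037] w 0.0237 q6 -30.6
[ 0.00605292 -0.17964131  0.03915338]
[ 0.00333964 -0.17726684  0.03915338]
[ 0.00062636 -0.17489237  0.03915338]
```

Emit:
jog_arm:
  plan:
    - {"dp": [0, 0, 0], "angular": [0, 0, 0], "gripper": 1}
    - {"dp": [0, 0, 0], "angular": [0, 0, 0], "gripper": 1}
    - {"dp": [0, 0, 0], "angular": [0, 0, 0], "gripper": 1}
  newtons: 20

```text
t: 3.85
tcp_pos: [0.5603, -0.1123, 0.1131]
ee_rot: [180.0, -0.0, 97.4]
wrist_force: [-0.9, -0.9, -0.8]
width: 0.0186
```

```bash
python3 go.py .561 -.114 .112 97.5
```

```text
dp [-0.0022, 0.0006, 0.0014] ang [0.0005, -0.0, -0.001]
t 3.85 [ 0.5603 -0.1123  0.1131] [179.96  -0.    97.41] F [-0.86 -0.87 -0.75] T [-0.094  0.27   0.093] w 0.0186 q6 -30.6
```

Emit:
jog_arm:
  plan:
    - {"dp": [0, -0.0062, -0.0001], "angular": [0, 0, 0], "gripper": 1}
    - {"dp": [0, -0.0132, 0.0008], "angular": [0, 0, 0], "gripper": 1}
    - {"dp": [0, -0.0201, 0.0027], "angular": [0, 0, 0], "gripper": 1}
    - {"dp": [0, -0.0266, 0.0057], "angular": [0, 0, 0], "gripper": 1}
    - {"dp": [0, -0.0325, 0.0095], "angular": [0, 0, 0], "gripper": 1}

```text
t: 4.35
tcp_pos: [0.5348, -0.1159, 0.1053]
ee_rot: [179.8, 0.0, 97.4]
wrist_force: [9.6, 0.6, -7.5]
width: 0.019
```

```bash
python3 go.py .561 -.114 .112 97.5
```

```text
dp [-0.0019, 0.0328, -0.0083] ang [0.0019, 0.0003, -0.0012]
t 4.35 [ 0.5348 -0.1159  0.1053] [1.7983e+02 3.0000e-02 9.7390e+01] F [ 9.61  0.64 -7.47] T [ 0.02  -1.314 -0.022] w 0.019 q6 -32.1
```

Emit:
jog_arm:
  plan:
    - {"dp": [0, -0.0045, 0.006], "angular": [0, 0, 0], "gripper": 1}
    - {"dp": [0, -0.0085, 0.0115], "angular": [0, 0, 0], "gripper": 1}
    - {"dp": [0, -0.0085, 0.0115], "angular": [0, 0, 0], "gripper": 1}
    - {"dp": [0, -0.0085, 0.0115], "angular": [0, 0, 0], "gripper": 1}

```text
t: 4.75
tcp_pos: [0.527, -0.1169, 0.0959]
ee_rot: [180.0, 0.0, 97.4]
wrist_force: [-5.5, -3.5, 1.7]
width: 0.019
```

```bash
python3 - <<'E'
from prof import *
p=capture("top"); cv2.imwrite("pics/top1.png",p["img"])
print([(float(a),float(b)) for a,b in prof(p,(.5312,.0652),7.5)])
a=p["img"][195:245,175:275]
cv2.imwrite("pics/v5.png",cv2.resize(a,(700,350),interpolation=cv2.INTER_CUBIC))
E
python3 go.py .561 -.114 .112 97.5
```

```text
[(-22.0, 161.0), (-20.5, 157.0), (-19.0, 157.0), (-17.5, 156.0), (-16.0, 148.0), (-14.5, 134.0), (-13.0, 115.0), (-11.5, 98.0), (-10.0, 87.0), (-8.5, 90.0), (-7.0, 98.0), (-5.5, 108.0), (-4.0, 113.0), (-2.5, 116.0), (-1.0, 116.0), (0.5, 116.0), (2.0, 116.0), (3.5, 117.0), (5.0, 116.0), (6.5, 116.0), (8.0, 116.0), (9.5, 116.0), (11.0, 114.0), (12.5, 114.0), (14.0, 119.0), (15.5, 149.0), (17.0, 184.0), (18.5, 221.0), (20.0, 236.0), (21.5, 244.0)]
dp [-0.0018, 0.0426, -0.0201] ang [0.0001, 0.0001, -0.0012]
t 4.8 [ 0.527  -0.117   0.0959] [1.7999e+02 1.0000e-02 9.7390e+01] F [-6.36 -2.05  2.5 ] T [-0.522  0.972  0.016] w 0.0189 q6 -32.5
```

View pics/v5.png

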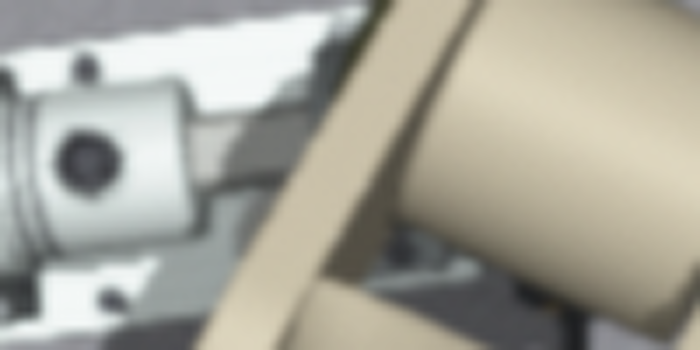

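Emit:
jog_arm:
  plan:
    - {"dp": [0, 0, 0], "angular": [0, 0, 0], "gripper": -0.4}
    - {"dp": [0, 0, 0], "angular": [0, 0, 0], "gripper": -0.4}
    - {"dp": [0, 0, 0], "angular": [0, 0, 0], "gripper": -0.4}
    - {"dp": [0, 0, -0.06], "angular": [0, 0, 0], "gripper": -0.4}
    - {"dp": [0, 0, -0.12], "angular": [0, 0, 0], "gripper": -0.4}
    - {"dp": [0.1, 0, -0.17], "angular": [0, 0, 0], "gripper": -0.4}
    - {"dp": [0.16, 0, -0.17], "angular": [0, 0, 0], "gripper": -0.4}
    - {"dp": [0.22, 0, -0.17], "angular": [0, 0, 0], "gripper": -0.4}

```text
t: 5.6
tcp_pos: [0.5086, 0.0267, 0.2305]
ee_rot: [179.8, 0.0, 97.3]
wrist_force: [0.0, 0.6, -1.3]
width: 0.0615
```

```bash
python3 go.py .528 -.371 .22 85
```

```text
dp [-0.4961, -0.0393, 0.0134] ang [0.002, 0.0003, 0.1369]
t 5.6 [0.5086 0.0267 0.2305] [1.7982e+02 4.0000e-02 9.7320e+01] F [ 0.02  0.62 -1.28] T [-0.058  0.022 -0.   ] w 0.0615 q6 -17.7
```

Emit:
jog_arm:
  plan:
    - {"dp": [-0.496, -0.039, 0.013], "angular": [0, 0, 0.137], "gripper": -0.4}
    - {"dp": [-0.496, -0.039, 0.013], "angular": [0, 0, 0.137], "gripper": -0.4}
    - {"dp": [-0.496, -0.039, 0.013], "angular": [0, 0, 0.137], "gripper": -0.4}
    - {"dp": [-0.496, -0.039, 0.013], "angular": [0, 0, 0.137], "gripper": -0.4}
    - {"dp": [-0.496, -0.039, 0.013], "angular": [0, 0, 0.137], "gripper": -0.4}
    - {"dp": [-0.496, -0.039, 0.013], "angular": [0, 0, 0.137], "gripper": -0.4}
    - {"dp": [-0.496, -0.039, 0.013], "angular": [0, 0, 0.137], "gripper": -0.4}
    - {"dp": [-0.496, -0.039, 0.013], "angular": [0, 0, 0.137], "gripper": -0.4}

```text
t: 6.4
tcp_pos: [0.5281, -0.3731, 0.2202]
ee_rot: [179.8, 0.0, 85.0]
wrist_force: [0.0, 0.5, 0.2]
width: 0.062
```

```bash
python3 - <<'E'
from prof import *
P=[capture("top") for _ in range(3)]; S=capture("scene"); p=P[0]; p["img"]=np.mean([q["img"].astype(float) for q in P],0).astype(np.uint8); cv2.imwrite("pics/top2.png",p["img"])
print([(float(a),float(b)) for a,b in prof(p,(.5312,.0652),7.5)])
a=p["img"][195:245,175:275]; b=S["img"][125:225,270:350]
c=S["img"][240:320,170:290]
cv2.imwrite("pics/v6.png",np.vstack([cv2.resize(a,(700,350),interpolation=cv2.INTER_CUBIC),np.hstack([cv2.resize(b[30:80,0:60],(300,250),interpolation=cv2.INTER_CUBIC),cv2.resize(c,(400,250),interpolation=cv2.INTER_CUBIC)])]))
E
python3 go.py .528 -.371 .22 85
```

```text
[(-22.0, 165.0), (-20.5, 160.0), (-19.0, 154.0), (-17.5, 135.0), (-16.0, 119.0), (-14.5, 108.0), (-13.0, 103.0), (-11.5, 106.0), (-10.0, 117.0), (-8.5, 135.0), (-7.0, 157.0), (-5.5, 177.0), (-4.0, 190.0), (-2.5, 196.0), (-1.0, 197.0), (0.5, 197.0), (2.0, 197.0), (3.5, 198.0), (5.0, 198.0), (6.5, 198.0), (8.0, 197.0), (9.5, 193.0), (11.0, 186.0), (12.5, 172.0), (14.0, 164.0), (15.5, 171.0), (17.0, 197.0), (18.5, 223.0), (20.0, 236.0), (21.5, 243.0)]
dp [0.0004, -0.0002, -0.0005] ang [0.0017, -0.0005, -0.0009]
t 6.6 [ 0.5281 -0.3714  0.2196] [ 1.7984e+02 -5.0000e-02  8.4920e+01] F [0.23 0.49 0.06] T [-0.031  0.098 -0.036] w 0.0617 q6 -40.6
```

View pics/v6.png

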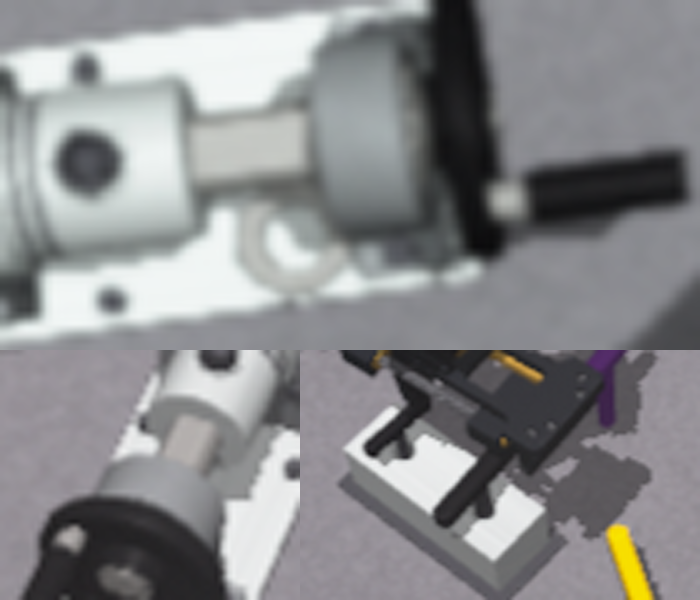

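```bash
python3 - <<'E'
from h import *
import pickle; S,T=pickle.load(open("cams.pkl","rb")); T["img"]=cv2.imread("pics/top2.png")
g=cv2.cvtColor(T["img"],cv2.COLOR_BGR2GRAY).astype(np.float32)
Rz=R.from_euler("z",7.5,degrees=True).as_matrix()
def pr(ys,z,ls):
    o=[]
    for l in ls:
        u=np.array([proj(T,Rz@np.array([l,y,z])+[.5312,.0652,0]) for y in np.linspace(*ys,8)],np.float32)
        o.append((int(round(l*1000)),int(np.median(cv2.remap(g,u[:,0],u[:,1],cv2.INTER_LINEAR)))))
    return o
L=np.arange(-.042,.0421,.002)
print("hub",pr((-.025,-.014),.085,L)); print("block",pr((-.105,-.08),.085,L)); print("screw",pr((-.003,.003),.131,np.arange(-.018,.0181,.0015)))
E
```

```text
hub [(-42, 244), (-40, 243), (-38, 242), (-36, 241), (-34, 235), (-32, 220), (-30, 191), (-28, 154), (-26, 144), (-24, 150), (-22, 166), (-20, 179), (-18, 188), (-16, 195), (-14, 202), (-12, 208), (-10, 215), (-8, 219), (-6, 222), (-4, 225), (-2, 226), (0, 228), (2, 229), (4, 230), (6, 229), (8, 228), (10, 226), (12, 223), (14, 221), (16, 216), (18, 212), (20, 208), (22, 202), (24, 194), (26, 184), (28, 176), (30, 183), (32, 208), (34, 231), (36, 241), (38, 244), (40, 245), (42, 244)]
block [(-42, 103), (-40, 100), (-38, 92), (-36, 81), (-34, 68), (-32, 70), (-30, 80), (-28, 92), (-26, 103), (-24, 110), (-22, 118), (-20, 124), (-18, 130), (-16, 135), (-14, 139), (-12, 143), (-10, 147), (-8, 151), (-6, 154), (-4, 157), (-2, 161), (0, 164), (2, 166), (4, 166), (6, 165), (8, 166), (10, 165), (12, 163), (14, 160), (16, 158), (18, 155), (20, 151), (22, 148), (24, 143), (26, 139), (28, 134), (30, 128), (32, 121), (34, 111), (36, 102), (38, 99), (40, 113), (42, 142)]
screw [(-18, 199), (-16, 202), (-15, 198), (-13, 185), (-12, 164), (-10, 136), (-9, 109), (-7, 89), (-6, 80), (-4, 74), (-3, 75), (-1, 78), (0, 81), (2, 81), (3, 79), (5, 74), (6, 69), (8, 67), (9, 85), (11, 115), (12, 157), (14, 189), (15, 210), (17, 213), (18, 208)]
```

Emit:
jog_arm:
  plan:
    - {"dp": [0.0004, 0, 0.06], "angular": [0.0017, -0.0005, -0.0009], "gripper": -0.2}
    - {"dp": [0.0004, 0, 0.12], "angular": [0.0017, -0.0005, -0.0009], "gripper": -0.2}
    - {"dp": [0.0004, 0, 0.1455], "angular": [0.0017, -0.0005, -0.0009], "gripper": -0.2}
    - {"dp": [0.0004, 0, 0.1455], "angular": [0.0017, -0.0005, -0.0009], "gripper": 0}
    - {"dp": [0.0004, 0, 0.1455], "angular": [0.0017, -0.0005, -0.0009], "gripper": 0}

```text
t: 7.1
tcp_pos: [0.5292, -0.3702, 0.1046]
ee_rot: [179.9, 0.0, 85.1]
wrist_force: [0.7, 0.6, 1.1]
width: 0.0442
```

```bash
python3 - <<'E'
from h import *
s=observe(); print(s["tcp_pos"],s["wrist_force"],s["width"])
A=capture("scene"); B=capture("top")
out=[]
Rt=R.from_euler("xyz",s["ee_rot"],degrees=True)
for p in(A,B):
    u=proj(p,[.528,-.371,.123]); print(u); x,y=u.round().astype(int)
    c=cv2.resize(p["img"][y-30:y+30,x-40:x+40],(800,600) if 0 else (560,420),interpolation=cv2.INTER_CUBIC)
    for P in ([.528,-.371,.123],):
        q=((proj(p,P)-[x-40,y-30])*7); cv2.circle(c,tuple(map(int,q)),3,(0,0,255),-1)
    out.append(c[60:360])
cv2.imwrite("pics/v7.png",np.vstack(out))
E
```

```text
[ 0.52917864 -0.37023026  0.10461994] [0.71086827 0.56658796 1.06695226] 0.044206752121774155
[222.91644941 279.64032181]
[368.08224184 220.54391286]
```

View pics/v7.png

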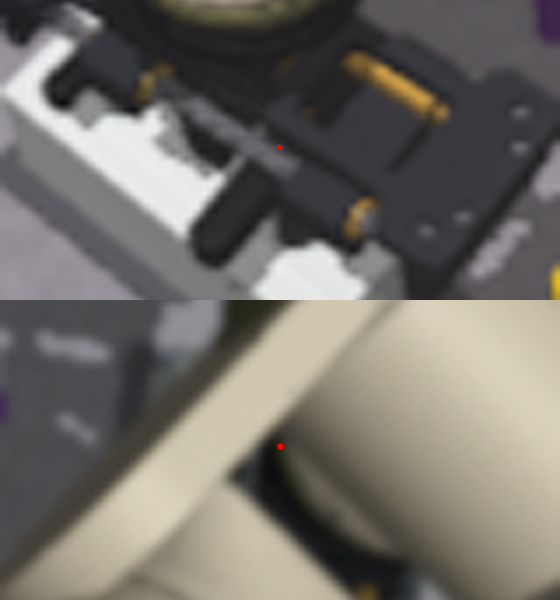

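Emit:
jog_arm:
  plan:
    - {"dp": [0, 0, 0.001], "angular": [0, 0, 0], "gripper": 1}
    - {"dp": [0, 0, 0.001], "angular": [0, 0, 0], "gripper": 1}
    - {"dp": [0, 0, 0.001], "angular": [0, 0, 0], "gripper": 1}
    - {"dp": [0, 0, 0.001], "angular": [0, 0, 0], "gripper": 1}
    - {"dp": [0, 0, 0.001], "angular": [0, 0, 0], "gripper": 1}
    - {"dp": [0, 0, 0.001], "angular": [0, 0, 0], "gripper": 1}
  newtons: 50

```text
t: 7.8
tcp_pos: [0.5292, -0.3711, 0.1049]
ee_rot: [179.8, 0.1, 85.0]
wrist_force: [-1.2, 0.3, 3.1]
width: 0.0158
```

```bash
python3 - <<'E'
from h import *
import pickle; S,T=pickle.load(open("cams.pkl","rb"))
print(at_z(S,213.7,293.6,.114))
# bar ends in first top image: dark blob
g=cv2.cvtColor(T["img"],cv2.COLOR_BGR2GRAY)[205:232,340:395]; m=(g<60).astype(np.uint8)
n,l,st,c=cv2.connectedComponentsWithStats(m)
for i in range(1,n):
    if st[i,4]>40:
        r=cv2.minAreaRect(np.argwhere(l==i)[:,::-1].astype(np.float32)); print(st[i],c[i]+[340,205],r)
        print(at_z(T,*(c[i]+[340,205]),.12)); b=cv2.boxPoints(r)+[340,205]; print([at_z(T,*q,.12).round(4) for q in b])
E
python3 go.py .528 -.371 .22 85
```

```text
[ 0.52614646 -0.40818923  0.114     ]
[  2   6  43  21 259] [360.23938224 221.56370656] ((23.563514709472656, 18.931081771850586), (40.39430618286133, 20.691036224365234), 8.972625732421875)
[ 0.52554433 -0.35241988  0.12      ]
[array([ 0.5023, -0.3075,  0.12  ]), array([ 0.5523, -0.3158,  0.12  ]), array([ 0.5374, -0.4138,  0.12  ]), array([ 0.4875, -0.4051,  0.12  ])]
dp [-0.0004, -0.0011, -0.1439] ang [0.0017, 0.0016, 0.0005]
t 7.8 [ 0.5292 -0.3711  0.1049] [1.7984e+02 1.4000e-01 8.5040e+01] F [-1.15  0.33  3.08] T [-0.022  0.379 -0.001] w 0.0158 q6 -40.6
```

Emit:
jog_arm:
  plan:
    - {"dp": [0, 0, -0.03], "angular": [0, 0, 0], "gripper": 1}
    - {"dp": [0, 0, -0.07], "angular": [0.0017, 0.0016, 0], "gripper": 1}
    - {"dp": [0, 0, -0.12], "angular": [0.0017, 0.0016, 0], "gripper": 1}
    - {"dp": [0, 0, -0.17], "angular": [0.0017, 0.0016, 0], "gripper": 1}
    - {"dp": [0, 0, -0.2], "angular": [0.0017, 0.0016, 0], "gripper": 1}
    - {"dp": [0, 0, -0.2], "angular": [0.0017, 0.0016, 0], "gripper": 1}

```text
t: 8.4
tcp_pos: [0.5295, -0.3712, 0.2682]
ee_rot: [179.7, 0.2, 85.1]
wrist_force: [-0.3, 0.0, -1.4]
width: 0.0154
```

```bash
python3 go.py .537 .02 .26 85
```

```text
dp [0.488, -0.0329, 0.0081] ang [0.0034, 0.0026, 0.0006]
t 8.4 [ 0.5295 -0.3712  0.2682] [179.7    0.23  85.05] F [-0.28  0.01 -1.37] T [-0.106  0.107  0.005] w 0.0154 q6 -40.6
```

Emit:
jog_arm:
  plan:
    - {"dp": [0.541, -0.04, 0.0081], "angular": [0.0034, 0.0026, 0], "gripper": 1}
    - {"dp": [0.541, -0.04, 0.0081], "angular": [0.0034, 0.0026, 0], "gripper": 1}
    - {"dp": [0.541, -0.04, 0.0081], "angular": [0.0034, 0.0026, 0], "gripper": 1}
    - {"dp": [0.541, -0.04, 0.0081], "angular": [0.0034, 0.0026, 0], "gripper": 1}
    - {"dp": [0.541, -0.04, 0.0081], "angular": [0.0034, 0.0026, 0], "gripper": 1}
    - {"dp": [0.541, -0.04, 0.0081], "angular": [0.0034, 0.0026, 0], "gripper": 1}
    - {"dp": [0.541, -0.04, 0.0081], "angular": [0.0034, 0.0026, 0], "gripper": 1}
    - {"dp": [0.541, -0.04, 0.0081], "angular": [0.0034, 0.0026, 0], "gripper": 1}

```text
t: 9.2
tcp_pos: [0.5336, 0.0314, 0.2581]
ee_rot: [-179.8, -0.0, 85.0]
wrist_force: [1.0, -0.2, -1.1]
width: 0.0153
```

```bash
python3 go.py .535 .063 .26 85
```

```text
dp [0.0396, -0.0017, -0.0024] ang [-0.002, -0.0002, 0.0004]
t 9.2 [0.5336 0.0314 0.2581] [-1.7982e+02 -2.0000e-02  8.5030e+01] F [ 1.   -0.24 -1.07] T [-0.058 -0.026 -0.035] w 0.0153 q6 -4.4
```

Emit:
jog_arm:
  plan:
    - {"dp": [0.0396, -0.0017, 0.0], "angular": [-0.002, 0, 0], "gripper": 1}
    - {"dp": [0.0396, -0.0017, 0.0], "angular": [-0.002, 0, 0], "gripper": 1}
    - {"dp": [0.0396, -0.0017, 0.0], "angular": [-0.002, 0, 0], "gripper": 1}

```text
t: 9.5
tcp_pos: [0.5345, 0.0636, 0.2563]
ee_rot: [-179.8, -0.0, 85.1]
wrist_force: [-0.0, 0.1, -2.3]
width: 0.0156
```

```bash
python3 go.py .535 .063 .26 85; python3 - <<'E'
from h import *
P=[capture("scene") for _ in range(2)]; p=P[0]; p["img"]=np.mean([q["img"].astype(float) for q in P],0).astype(np.uint8); cv2.imwrite("pics/scene3.png",p["img"])
s=observe(); print(s["q"].round(1))
t=s["tcp_pos"]; n=proj(p,t-[0,0,.0949]); b=proj(p,t+[0,0,-.0]); m=proj(p,[.535,.063,.131]); print(n,b,m)
c=cv2.resize(p["img"][115:180,280:360],(800,650),interpolation=cv2.INTER_CUBIC)
for q in(n,m): cv2.circle(c,tuple(((q-[280,115]+.5)*10).astype(int).tolist()),4,(0,0,255),-1)
cv2.imwrite("pics/v8.png",c[:600])
E
```

```text
dp [-0.0006, 0.0007, -0.0046] ang [-0.0018, -0.0001, 0.0014]
t 9.5 [0.5345 0.0636 0.2563] [-1.7984e+02 -1.0000e-02  8.5120e+01] F [-0.02  0.09 -2.31] T [-0.105  0.075 -0.011] w 0.0156 q6 -1.0
[-6.  20.3 75.   0.  84.8 -1. ]
[314.21135612 146.19246642] [316.47748207 120.9062996 ] [313.70710155 153.70931472]
```

View pics/v8.png

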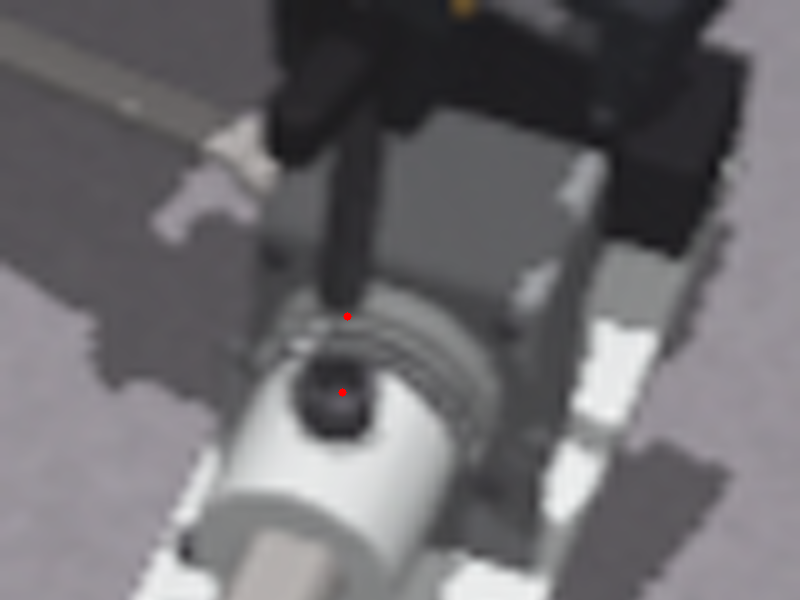

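Emit:
jog_arm:
  plan:
    - {"dp": [0, 0, 0.01], "angular": [0, 0, 0], "gripper": 1}
    - {"dp": [0, 0, 0.02], "angular": [0, 0, 0], "gripper": 1}
    - {"dp": [0, 0, 0.027], "angular": [0, 0, 0], "gripper": 1}
    - {"dp": [0, 0, 0.027], "angular": [0, 0, 0], "gripper": 1}

```text
t: 10.0
tcp_pos: [0.5345, 0.0619, 0.2342]
ee_rot: [-179.8, -0.0, 84.9]
wrist_force: [0.2, 1.4, -1.9]
width: 0.0155
```

```bash
python3 go.py .535 .063 .23 85; python3 - <<'E'
from h import *
P=[capture("scene") for _ in range(3)]; p=P[0]; p["img"]=np.mean([q["img"].astype(float) for q in P],0).astype(np.uint8); cv2.imwrite("pics/scene4.png",p["img"])
s=observe()
t=s["tcp_pos"]; n=proj(p,t-[0,0,.0949]); m=proj(p,[.535,.063,.131]); print(n,m)
c=p["img"][125:165,290:340].astype(float); c=np.clip((c-20)*1.8,0,255).astype(np.uint8)
c=cv2.resize(c,(750,600),interpolation=cv2.INTER_CUBIC)
cv2.imwrite("pics/v9.png",c)
E
```

```text
dp [0.0014, 0.0006, 0.0053] ang [-0.0024, -0.0002, -0.0006]
t 10.0 [0.5345 0.0619 0.2342] [-1.7978e+02 -2.0000e-02  8.4950e+01] F [ 0.21  1.39 -1.91] T [-0.053  0.076 -0.018] w 0.0155 q6 -1.0
[313.7519243  151.54757914] [313.70710155 153.70931472]
```

View pics/v9.png

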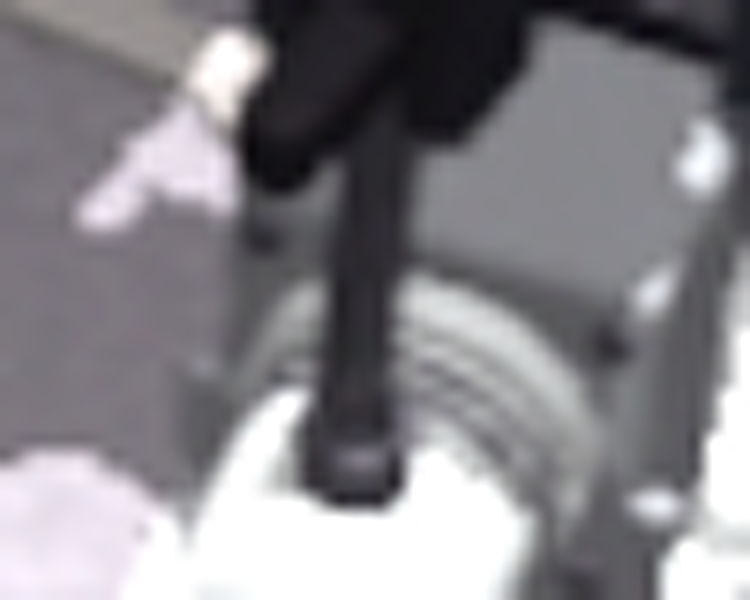

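Emit:
jog_arm:
  plan:
    - {"dp": [0.0014, 0, 0.005], "angular": [-0.0024, 0, 0], "gripper": 1}
    - {"dp": [0.0014, 0, 0.0075], "angular": [-0.0024, 0, 0], "gripper": 1}
    - {"dp": [0.0014, 0, 0.01], "angular": [-0.0024, 0, 0], "gripper": 1}
    - {"dp": [0.0014, 0, 0.0125], "angular": [-0.0024, 0, 0], "gripper": 1}

```text
t: 10.55
tcp_pos: [0.535, 0.0633, 0.2254]
ee_rot: [179.9, -0.0, 85.0]
wrist_force: [0.3, -0.8, -2.2]
width: 0.0157
```

```bash
python3 go.py .535 .063 .222 85
```

```text
dp [-0.0004, 0.0, 0.0043] ang [0.0016, -0.0002, -0.0002]
t 10.55 [0.535  0.0633 0.2254] [ 1.7985e+02 -1.0000e-02  8.4980e+01] F [ 0.27 -0.78 -2.22] T [-0.067  0.059 -0.022] w 0.0157 q6 -0.8
```

Emit:
jog_arm:
  plan:
    - {"dp": [0, 0, 0.002], "angular": [0, 0, 0], "gripper": 1}
    - {"dp": [0, 0, 0.0035], "angular": [0, 0, 0], "gripper": 1}
    - {"dp": [0, 0, 0.0045], "angular": [0, 0, 0], "gripper": 1}
    - {"dp": [0, 0, 0.0045], "angular": [0, 0, 0], "gripper": 1}

```text
t: 10.95
tcp_pos: [0.5351, 0.0634, 0.2222]
ee_rot: [179.8, -0.0, 85.0]
wrist_force: [-0.7, 0.5, 1.6]
width: 0.0154
```

```bash
python3 go.py .535 .063 .222 85
```

```text
dp [-0.0005, -0.0001, 0.0002] ang [0.002, -0.0002, -0.0002]
t 10.95 [0.5351 0.0634 0.2222] [ 1.7982e+02 -2.0000e-02  8.4980e+01] F [-0.71  0.53  1.57] T [ 0.089  0.175 -0.002] w 0.0154 q6 -0.8
```

Emit:
jog_arm:
  plan:
    - {"dp": [0, 0, 0.0007], "angular": [0, 0, 0.04], "gripper": 1}
    - {"dp": [0, 0, 0.0007], "angular": [0, 0, 0.08], "gripper": 1}
    - {"dp": [0, 0, 0.001], "angular": [0, 0, 0.12], "gripper": 1}
    - {"dp": [0, 0, 0.001], "angular": [0, 0, 0.16], "gripper": 1}
    - {"dp": [0, 0, 0.001], "angular": [0, 0, 0.2], "gripper": 1}
    - {"dp": [0, 0, 0.001], "angular": [0, 0, 0.2], "gripper": 1}

```text
t: 11.55
tcp_pos: [0.5353, 0.0634, 0.2219]
ee_rot: [179.8, -0.1, 67.0]
wrist_force: [0.5, 0.0, 4.6]
width: 0.015
```

```bash
python3 go.py .535 .063 .222 85
```

```text
dp [-0.0006, -0.0002, -0.0001] ang [0.0027, -0.0007, -0.2005]
t 11.55 [0.5353 0.0634 0.2219] [ 1.7977e+02 -1.0000e-01  6.6960e+01] F [0.48 0.03 4.63] T [0.097 0.225 0.002] w 0.015 q6 17.2
```

Emit:
jog_arm:
  plan:
    - {"dp": [0, 0, 0.0003], "angular": [0, 0, 0.04], "gripper": 1}
    - {"dp": [0, 0, 0.0003], "angular": [0, 0, 0.08], "gripper": 1}
    - {"dp": [0, 0, 0.0003], "angular": [0, 0, 0.12], "gripper": 1}
    - {"dp": [0, 0, 0.0003], "angular": [0, 0, 0.16], "gripper": 1}
    - {"dp": [0, 0, 0.0003], "angular": [0, 0, 0.2], "gripper": 1}
    - {"dp": [0, 0, 0.0003], "angular": [0, 0, 0.2], "gripper": 1}

```text
t: 12.15
tcp_pos: [0.5352, 0.0635, 0.2218]
ee_rot: [179.8, -0.2, 49.0]
wrist_force: [-0.5, 1.2, 3.0]
width: 0.016
```

```bash
python3 go.py .535 .063 .222 85
```

```text
dp [-0.0007, 0.0002, -0.0002] ang [0.0025, -0.0012, -0.3998]
t 12.15 [0.5352 0.0635 0.2218] [ 1.7982e+02 -1.7000e-01  4.9010e+01] F [-0.54  1.2   3.03] T [0.16  0.441 0.057] w 0.016 q6 35.1
```

Emit:
jog_arm:
  plan:
    - {"dp": [0, 0, 0.0007], "angular": [0, 0, 0.03], "gripper": 1}
    - {"dp": [0, 0, 0.0007], "angular": [0, 0, 0.06], "gripper": 1}
    - {"dp": [0, 0, 0.0007], "angular": [0, 0, 0.09], "gripper": 1}
    - {"dp": [0, 0, 0.0007], "angular": [0, 0, 0.12], "gripper": 1}
    - {"dp": [0, 0, 0.0007], "angular": [0, 0, 0.15], "gripper": 1}
    - {"dp": [0, 0, 0.0007], "angular": [0, 0, 0.15], "gripper": 1}

```text
t: 12.75
tcp_pos: [0.5352, 0.0636, 0.2219]
ee_rot: [179.8, -0.2, 35.6]
wrist_force: [-1.8, 0.6, 5.2]
width: 0.0153
```

```bash
python3 go.py .535 .063 .222 85
```

```text
dp [-0.0007, 0.0004, -0.0001] ang [0.0028, -0.0018, -0.5486]
t 12.75 [0.5352 0.0636 0.2219] [179.84  -0.24  35.62] F [-1.81  0.62  5.25] T [0.221 0.616 0.042] w 0.0153 q6 48.5
```

Emit:
jog_arm:
  plan:
    - {"dp": [-0.0004, -0.002, 0.0002], "angular": [0, 0, 0.0], "gripper": 1}
    - {"dp": [-0.0008, -0.003, 0.0005], "angular": [0, 0, 0.03], "gripper": 1}
    - {"dp": [-0.001, -0.0034, 0.0008], "angular": [0, 0, 0.06], "gripper": 1}
    - {"dp": [-0.0012, -0.0039, 0.0008], "angular": [0, 0, 0.09], "gripper": 1}
    - {"dp": [-0.0012, -0.0039, 0.001], "angular": [0, 0, 0.12], "gripper": 1}
    - {"dp": [-0.0012, -0.0039, 0.001], "angular": [0, 0, 0.15], "gripper": 1}
    - {"dp": [-0.0012, -0.0039, 0.001], "angular": [0, 0, 0.15], "gripper": 1}

```text
t: 13.45
tcp_pos: [0.5331, 0.0653, 0.2219]
ee_rot: [179.8, -0.4, 22.2]
wrist_force: [-1.3, -1.7, 7.0]
width: 0.0153
```

```bash
python3 go.py .535 .063 .222 85
```

```text
dp [0.0012, 0.0036, -0.0001] ang [0.004, -0.0025, -0.6979]
t 13.45 [0.5331 0.0653 0.2219] [179.82  -0.36  22.19] F [-1.28 -1.69  7.02] T [-0.176  0.28   0.002] w 0.0153 q6 62.1
```

Emit:
jog_arm:
  plan:
    - {"dp": [0, 0, -0.002], "angular": [0, 0, 0], "gripper": 1}
    - {"dp": [0, 0, -0.002], "angular": [0, 0, 0], "gripper": 1}
    - {"dp": [0, 0, -0.002], "angular": [0, 0, 0], "gripper": 1}

```text
t: 13.75
tcp_pos: [0.5329, 0.0653, 0.2232]
ee_rot: [179.8, -0.3, 22.2]
wrist_force: [0.2, 0.2, -1.1]
width: 0.0157
```

Emit:
jog_arm:
  plan:
    - {"dp": [0.0025, 0, 0], "angular": [0, 0, 0], "gripper": 1}
    - {"dp": [0.004, 0, 0], "angular": [0, 0, 0], "gripper": 1}
    - {"dp": [0.004, 0, 0], "angular": [0, 0, 0], "gripper": 1}

```text
t: 14.05
tcp_pos: [0.5356, 0.0665, 0.2228]
ee_rot: [179.9, -0.2, 22.3]
wrist_force: [-2.7, -0.6, 0.8]
width: 0.0155
```

Emit:
jog_arm:
  plan:
    - {"dp": [-0.004, 0, 0], "angular": [0, 0, 0], "gripper": 1}
    - {"dp": [-0.008, 0, 0], "angular": [0, 0, 0], "gripper": 1}
    - {"dp": [-0.008, 0, 0], "angular": [0, 0, 0], "gripper": 1}

```text
t: 14.35
tcp_pos: [0.5296, 0.064, 0.223]
ee_rot: [179.8, -0.3, 22.2]
wrist_force: [-0.1, -0.0, -2.1]
width: 0.0154
```

Emit:
jog_arm:
  plan:
    - {"dp": [0.004, 0.002, 0], "angular": [0, 0, 0], "gripper": 1}
    - {"dp": [0.004, 0.004, 0], "angular": [0, 0, 0], "gripper": 1}
    - {"dp": [0.004, 0.004, 0], "angular": [0, 0, 0], "gripper": 1}

```text
t: 14.65
tcp_pos: [0.5339, 0.0624, 0.2229]
ee_rot: [179.9, -0.3, 22.3]
wrist_force: [-1.1, 1.8, -1.1]
width: 0.0156
```

Emit:
jog_arm:
  plan:
    - {"dp": [0, -0.004, 0], "angular": [0, 0, 0], "gripper": 1}
    - {"dp": [0, -0.008, 0], "angular": [0, 0, 0], "gripper": 1}
    - {"dp": [0, -0.008, 0], "angular": [0, 0, 0], "gripper": 1}

```text
t: 14.95
tcp_pos: [0.5316, 0.0681, 0.2231]
ee_rot: [179.8, -0.3, 22.3]
wrist_force: [-0.1, -1.5, -0.8]
width: 0.0157
```

```bash
python3 go.py .5331 .0653 .223 22
```

```text
dp [0.0004, 0.004, 0.0002] ang [0.0022, -0.0034, 0.0029]
t 14.95 [0.5316 0.0681 0.2231] [179.8   -0.31  22.26] F [-0.08 -1.53 -0.8 ] T [-0.685  0.036 -0.055] w 0.0157 q6 62.4
```

Emit:
jog_arm:
  plan:
    - {"dp": [-0.002, 0.004, 0], "angular": [0, 0, 0], "gripper": 1}
    - {"dp": [-0.006, 0.004, 0], "angular": [0, 0, 0], "gripper": 1}
    - {"dp": [-0.006, 0.004, 0], "angular": [0, 0, 0], "gripper": 1}

```text
t: 15.25
tcp_pos: [0.5283, 0.0633, 0.2232]
ee_rot: [179.8, -0.4, 22.2]
wrist_force: [0.9, 0.5, -1.0]
width: 0.0154
```

```bash
python3 go.py .5331 .0653 .223 22
```

```text
dp [0.0065, -0.0, 0.0003] ang [0.0021, -0.0039, 0.0027]
t 15.25 [0.5283 0.0633 0.2232] [179.81  -0.35  22.25] F [ 0.93  0.46 -1.03] T [ 0.062 -0.097  0.002] w 0.0154 q6 61.8
```

Emit:
jog_arm:
  plan:
    - {"dp": [0.004, 0, 0], "angular": [0, 0, 0], "gripper": 1}
    - {"dp": [0.008, 0, 0], "angular": [0, 0, 0], "gripper": 1}
    - {"dp": [0.008, 0, 0], "angular": [0, 0, 0], "gripper": 1}

```text
t: 15.55
tcp_pos: [0.5342, 0.0658, 0.223]
ee_rot: [179.8, -0.3, 22.3]
wrist_force: [-1.2, -0.4, -1.4]
width: 0.0156
```

```bash
python3 go.py .5331 .0653 .223 22
```

```text
dp [-0.0016, 0.0001, 0.0] ang [0.0019, -0.0033, 0.0029]
t 15.55 [0.5342 0.0658 0.223 ] [179.83  -0.29  22.26] F [-1.17 -0.4  -1.38] T [-0.096  0.426  0.016] w 0.0156 q6 62.2
```

Emit:
jog_arm:
  plan:
    - {"dp": [-0.0042, 0, 0.0], "angular": [0, 0, 0], "gripper": 1}
    - {"dp": [-0.0042, 0, 0.0021], "angular": [0, 0, 0], "gripper": 1}
    - {"dp": [-0.0042, 0.00035, 0.0023], "angular": [0, 0, -0.0444], "gripper": 1}
    - {"dp": [-0.0042, 0.0007, 0.0023], "angular": [0, 0, -0.0889], "gripper": 1}
    - {"dp": [-0.0041, 0.00104, 0.0023], "angular": [0, 0, -0.1333], "gripper": 1}
    - {"dp": [-0.004, 0.0014, 0.0023], "angular": [0, 0, -0.1778], "gripper": 1}
    - {"dp": [-0.0039, 0.0017, 0.0023], "angular": [0, 0, -0.2222], "gripper": 1}
    - {"dp": [-0.0039, 0.0017, 0.0023], "angular": [0, 0, -0.2222], "gripper": 1}

```text
t: 16.35
tcp_pos: [0.5323, 0.0634, 0.2219]
ee_rot: [179.7, -0.3, 42.3]
wrist_force: [-0.2, -0.2, 4.9]
width: 0.0151
```

```bash
python3 go.py .5331 .0653 .223 22
```

```text
dp [0.0024, -0.0011, -0.0014] ang [0.0032, -0.004, 0.2254]
t 16.35 [0.5323 0.0634 0.2219] [179.65  -0.3   42.29] F [-0.25 -0.2   4.9 ] T [-0.015  0.078 -0.039] w 0.0151 q6 41.8
```

Emit:
jog_arm:
  plan:
    - {"dp": [0, 0.0003, 0.0009], "angular": [0, 0, -0.0333], "gripper": 1}
    - {"dp": [0, 0.0005, 0.0009], "angular": [0, 0, -0.0667], "gripper": 1}
    - {"dp": [0.0001, 0.0008, 0.0009], "angular": [0, 0, -0.1], "gripper": 1}
    - {"dp": [0.0001, 0.001, 0.0009], "angular": [0, 0, -0.1333], "gripper": 1}
    - {"dp": [0.0002, 0.0013, 0.0009], "angular": [0, 0, -0.1667], "gripper": 1}
    - {"dp": [0.0002, 0.0015, 0.0009], "angular": [0, 0, -0.2], "gripper": 1}
    - {"dp": [0.0002, 0.0015, 0.0009], "angular": [0, 0, -0.2], "gripper": 1}

```text
t: 17.05
tcp_pos: [0.5331, 0.0628, 0.2209]
ee_rot: [179.6, -0.2, 60.2]
wrist_force: [0.0, 0.7, -0.8]
width: 0.0153
```

```bash
python3 go.py .5331 .0653 .223 22
```

```text
dp [0.0027, -0.0015, -0.0026] ang [0.0034, -0.0036, 0.4246]
t 17.05 [0.5331 0.0628 0.2209] [179.62  -0.2   60.22] F [ 0.01  0.71 -0.78] T [0.209 0.101 0.067] w 0.0153 q6 23.8
```

Emit:
jog_arm:
  plan:
    - {"dp": [0, 0, 0.002], "angular": [0, 0, 0], "gripper": 1}
    - {"dp": [0, 0, 0.0035], "angular": [0, 0, 0], "gripper": 1}
    - {"dp": [0, 0, 0.0045], "angular": [0, 0, 0], "gripper": 1}
    - {"dp": [0, 0, 0.0045], "angular": [0, 0, 0], "gripper": 1}

```text
t: 17.45
tcp_pos: [0.533, 0.0629, 0.2171]
ee_rot: [179.6, -0.2, 60.2]
wrist_force: [0.5, 1.3, -0.9]
width: 0.0156
```

```bash
python3 go.py .5331 .0653 .223 22
```

```text
dp [0.0027, -0.0013, -0.0074] ang [0.003, -0.0034, 0.4243]
t 17.45 [0.533  0.0629 0.2171] [179.65  -0.2   60.19] F [ 0.54  1.27 -0.86] T [ 0.35   0.151 -0.04 ] w 0.0156 q6 23.9
```

Emit:
jog_arm:
  plan:
    - {"dp": [0.0008, -0.0004, 0.0015], "angular": [0, 0, 0], "gripper": 1}
    - {"dp": [0.0008, -0.0004, 0.003], "angular": [0, 0, 0], "gripper": 1}
    - {"dp": [0.0008, -0.0004, 0.0042], "angular": [0, 0, 0], "gripper": 1}
    - {"dp": [0.0008, -0.0004, 0.0045], "angular": [0, 0, 0], "gripper": 1}
    - {"dp": [0.0008, -0.0004, 0.0045], "angular": [0, 0, 0], "gripper": 1}

```text
t: 17.95
tcp_pos: [0.5331, 0.0635, 0.2138]
ee_rot: [179.6, -0.2, 60.2]
wrist_force: [0.2, 0.7, 2.8]
width: 0.0152
```

```bash
python3 go.py .5331 .0653 .223 22
```

```text
dp [0.0019, -0.0011, -0.0115] ang [0.0034, -0.0036, 0.4243]
t 17.95 [0.5331 0.0635 0.2138] [179.61  -0.21  60.18] F [0.23 0.69 2.75] T [0.094 0.202 0.002] w 0.0152 q6 24.0
```

Emit:
jog_arm:
  plan:
    - {"dp": [0, -0.00035, 0], "angular": [0, 0, 0.0444], "gripper": 1}
    - {"dp": [0, -0.0007, 0], "angular": [0, 0, 0.0889], "gripper": 1}
    - {"dp": [0.0001, -0.00104, 0], "angular": [0, 0, 0.1333], "gripper": 1}
    - {"dp": [0.0002, -0.0014, 0], "angular": [0, 0, 0.1778], "gripper": 1}
    - {"dp": [0.0003, -0.0017, 0], "angular": [0, 0, 0.2222], "gripper": 1}
    - {"dp": [0.0004, -0.002, 0], "angular": [0, 0, 0.2667], "gripper": 1}
  newtons: 60

```text
t: 18.55
tcp_pos: [0.532, 0.0644, 0.2139]
ee_rot: [179.7, -0.3, 36.0]
wrist_force: [-0.6, 0.5, 1.1]
width: 0.0153
```

```bash
python3 go.py .5331 .0653 .223 22
```

```text
dp [0.0018, -0.0, -0.0113] ang [0.003, -0.0042, 0.156]
t 18.55 [0.532  0.0644 0.2139] [179.69  -0.34  36.04] F [-0.58  0.51  1.07] T [-0.118  0.121  0.278] w 0.0153 q6 48.2
```

Emit:
jog_arm:
  plan:
    - {"dp": [0, -0.00026, 0], "angular": [0, 0, 0.0333], "gripper": 1}
    - {"dp": [0, -0.0005, 0], "angular": [0, 0, 0.0667], "gripper": 1}
    - {"dp": [0.0001, -0.0008, 0], "angular": [0, 0, 0.1], "gripper": 1}
    - {"dp": [0.0001, -0.001, 0], "angular": [0, 0, 0.1333], "gripper": 1}

```text
t: 18.95
tcp_pos: [0.5315, 0.0649, 0.2139]
ee_rot: [179.7, -0.4, 23.9]
wrist_force: [-0.1, -0.6, 1.1]
width: 0.015
```

```bash
python3 go.py .5331 .0653 .223 22
```

```text
dp [0.0021, 0.0004, -0.0113] ang [0.0029, -0.0042, 0.0216]
t 18.95 [0.5315 0.0649 0.2139] [179.73  -0.37  23.94] F [-0.14 -0.58  1.05] T [-0.269  0.235  0.221] w 0.015 q6 60.4
```

Emit:
jog_arm:
  plan:
    - {"dp": [0, -0.00026, 0], "angular": [0, 0, 0.0333], "gripper": 1}
    - {"dp": [0, -0.0004, 0], "angular": [0, 0, 0.05], "gripper": 1}

```text
t: 19.15
tcp_pos: [0.5313, 0.065, 0.2139]
ee_rot: [179.7, -0.4, 19.4]
wrist_force: [0.0, -1.5, 1.2]
width: 0.0155
```

```bash
python3 go.py .5331 .0653 .223 22
```

```text
dp [0.0023, 0.0004, -0.0113] ang [0.003, -0.0041, -0.0293]
t 19.15 [0.5313 0.065  0.2139] [179.73  -0.37  19.36] F [ 0.01 -1.49  1.2 ] T [-0.131  0.313  0.237] w 0.0155 q6 65.0
```

Emit:
jog_arm:
  plan:
    - {"dp": [0, -0.0002, 0], "angular": [0, 0, 0.025], "gripper": 1}
    - {"dp": [0, -0.0004, 0], "angular": [0, 0, 0.05], "gripper": 1}

```text
t: 19.35
tcp_pos: [0.5312, 0.0651, 0.2139]
ee_rot: [179.7, -0.4, 14.8]
wrist_force: [-0.9, -1.3, 0.9]
width: 0.0155
```

```bash
python3 go.py .5331 .0653 .223 22
```

```text
dp [0.0025, 0.0004, -0.0113] ang [0.0032, -0.004, -0.0799]
t 19.35 [0.5312 0.0651 0.2139] [179.74  -0.38  14.81] F [-0.89 -1.33  0.94] T [-0.124  0.296  0.286] w 0.0155 q6 69.6
```

Emit:
jog_arm:
  plan:
    - {"dp": [0, -0.0002, 0], "angular": [0, 0, 0.025], "gripper": 1}
    - {"dp": [0, -0.0004, 0], "angular": [0, 0, 0.04], "gripper": 1}

```text
t: 19.55
tcp_pos: [0.531, 0.0652, 0.2139]
ee_rot: [179.7, -0.4, 11.2]
wrist_force: [-0.9, 0.3, 0.7]
width: 0.0156
```

```bash
python3 go.py .5331 .0653 .223 22
```

```text
dp [0.0026, 0.0005, -0.0113] ang [0.0033, -0.0039, -0.1204]
t 19.55 [0.531  0.0652 0.2139] [179.74  -0.38  11.16] F [-0.87  0.33  0.7 ] T [-0.246  0.339  0.158] w 0.0156 q6 73.3
```

Emit:
jog_arm:
  plan:
    - {"dp": [0, -0.0002, 0], "angular": [0, 0, 0.02], "gripper": 1}
    - {"dp": [0, -0.0003, 0], "angular": [0, 0, 0.035], "gripper": 1}

```text
t: 19.75
tcp_pos: [0.5309, 0.0654, 0.2139]
ee_rot: [179.7, -0.4, 8.0]
wrist_force: [-0.0, -1.4, 0.9]
width: 0.0154
```

```bash
python3 go.py .5331 .0653 .223 22 | tail -1
```

```text
t 19.75 [0.5309 0.0654 0.2139] [179.75  -0.38   7.96] F [-0.03 -1.39  0.88] T [-0.239  0.329  0.173] w 0.0154 q6 76.5
```

Emit:
jog_arm:
  plan:
    - {"dp": [0, -0.0002, 0], "angular": [0, 0, 0.02], "gripper": 1}
    - {"dp": [0, -0.0003, 0], "angular": [0, 0, 0.035], "gripper": 1}

```text
t: 19.95
tcp_pos: [0.5308, 0.0656, 0.2139]
ee_rot: [179.8, -0.4, 4.7]
wrist_force: [-1.7, -1.0, -0.3]
width: 0.0152
```

```bash
python3 go.py .5331 .0653 .223 22 | tail -1
```

```text
t 19.95 [0.5308 0.0656 0.2139] [179.76  -0.38   4.75] F [-1.69 -0.95 -0.3 ] T [-0.284  0.375  0.222] w 0.0152 q6 79.7
```

Emit:
jog_arm:
  plan:
    - {"dp": [-0.0005, -0.0002, 0], "angular": [0, 0, 0.02], "gripper": 1}
    - {"dp": [-0.0005, -0.0003, 0], "angular": [0, 0, 0.035], "gripper": 1}

```text
t: 20.15
tcp_pos: [0.5304, 0.0657, 0.2139]
ee_rot: [179.8, -0.4, 1.5]
wrist_force: [0.2, -0.6, 0.2]
width: 0.0155
```

```bash
python3 go.py .5331 .0653 .223 22 | tail -1
```

```text
t 20.15 [0.5304 0.0657 0.2139] [179.77  -0.4    1.52] F [ 0.16 -0.56  0.21] T [-0.21   0.305  0.179] w 0.0155 q6 83.0
```

Emit:
jog_arm:
  plan:
    - {"dp": [0, -0.0002, 0], "angular": [0, 0, 0.02], "gripper": 1}
    - {"dp": [0, -0.0003, 0], "angular": [0, 0, 0.03], "gripper": 1}

```text
t: 20.35
tcp_pos: [0.5304, 0.0659, 0.214]
ee_rot: [179.8, -0.4, -1.2]
wrist_force: [-0.8, -0.7, 0.3]
width: 0.0152
```

```bash
python3 go.py .5331 .0653 .223 22 | tail -1
```

```text
t 20.35 [0.5304 0.0659 0.214 ] [179.78  -0.42  -1.23] F [-0.76 -0.74  0.27] T [-0.226  0.369  0.233] w 0.0152 q6 85.7
```

Emit:
jog_arm:
  plan:
    - {"dp": [0, -0.0002, 0], "angular": [0, 0, 0.02], "gripper": 1}
    - {"dp": [0, -0.0003, 0], "angular": [0, 0, 0.03], "gripper": 1}

```text
t: 20.55
tcp_pos: [0.5304, 0.0661, 0.214]
ee_rot: [179.8, -0.4, -4.0]
wrist_force: [-0.1, -0.8, 1.0]
width: 0.0156
```

```bash
python3 go.py .5331 .0653 .223 22 | tail -1
```

```text
t 20.55 [0.5304 0.0661 0.214 ] [179.79  -0.42  -3.98] F [-0.07 -0.75  1.02] T [-0.274  0.326  0.279] w 0.0156 q6 88.5
```

Emit:
jog_arm:
  plan:
    - {"dp": [0, -0.0002, 0], "angular": [0, 0, 0.02], "gripper": 1}
    - {"dp": [0, -0.0003, 0], "angular": [0, 0, 0.03], "gripper": 1}

```text
t: 20.75
tcp_pos: [0.5304, 0.0663, 0.2139]
ee_rot: [179.8, -0.4, -6.7]
wrist_force: [-0.8, -1.6, 0.4]
width: 0.0154
```

```bash
python3 go.py .5331 .0653 .223 22 | tail -1
```

```text
t 20.75 [0.5304 0.0663 0.2139] [179.8   -0.42  -6.7 ] F [-0.83 -1.6   0.37] T [-0.303  0.375  0.345] w 0.0154 q6 91.3
```

Emit:
jog_arm:
  plan:
    - {"dp": [0, -0.0002, 0], "angular": [0, 0, 0.02], "gripper": 1}
    - {"dp": [0, -0.0003, 0], "angular": [0, 0, 0.03], "gripper": 1}

```text
t: 20.95
tcp_pos: [0.5304, 0.0665, 0.2139]
ee_rot: [179.8, -0.4, -9.4]
wrist_force: [-1.5, -1.3, 1.0]
width: 0.0155
```

```bash
python3 go.py .5331 .0653 .223 22 | tail -1
```

```text
t 20.95 [0.5304 0.0665 0.2139] [179.81  -0.42  -9.43] F [-1.55 -1.3   1.05] T [-0.331  0.415  0.43 ] w 0.0155 q6 94.0
```

Emit:
jog_arm:
  plan:
    - {"dp": [0, -0.0001, 0], "angular": [0, 0, 0.01], "gripper": 1}
    - {"dp": [0, -0.0001, 0], "angular": [0, 0, 0.015], "gripper": 1}

```text
t: 21.15
tcp_pos: [0.5304, 0.0665, 0.2139]
ee_rot: [179.8, -0.4, -10.8]
wrist_force: [-0.8, -1.1, 0.6]
width: 0.0154
```

```bash
python3 go.py .5331 .0653 .223 22 | tail -1
```

```text
t 21.15 [0.5304 0.0665 0.2139] [179.81  -0.43 -10.79] F [-0.85 -1.07  0.64] T [-0.292  0.392  0.469] w 0.0154 q6 95.4
```

Emit:
jog_arm:
  plan:
    - {"dp": [0, -0.0001, 0], "angular": [0, 0, 0.012], "gripper": 1}
    - {"dp": [0, -0.0002, 0], "angular": [0, 0, 0.025], "gripper": 1}

```text
t: 21.35
tcp_pos: [0.5304, 0.0667, 0.2139]
ee_rot: [179.8, -0.4, -13.1]
wrist_force: [-0.7, -2.1, 1.9]
width: 0.0152
```

```bash
python3 go.py .5331 .0653 .223 22 | tail -1
```

```text
t 21.35 [0.5304 0.0667 0.2139] [179.83  -0.43 -13.12] F [-0.74 -2.07  1.87] T [-0.227  0.427  0.526] w 0.0152 q6 97.7
```

Emit:
jog_arm:
  plan:
    - {"dp": [0, 0, 0], "angular": [0, 0, 0], "gripper": 1}
    - {"dp": [0, 0, 0], "angular": [0, 0, 0], "gripper": 1}

```text
t: 21.55
tcp_pos: [0.5304, 0.0667, 0.2139]
ee_rot: [179.8, -0.4, -13.1]
wrist_force: [-1.9, -2.0, -0.3]
width: 0.0152
```

```bash
python3 go.py .5331 .0653 .223 22 | tail -1
```

```text
t 21.55 [0.5304 0.0667 0.2139] [179.82  -0.43 -13.11] F [-1.89 -2.04 -0.27] T [-0.322  0.411  0.47 ] w 0.0152 q6 97.7
```

Emit:
jog_arm:
  plan:
    - {"dp": [0, 0.0001, 0], "angular": [0, 0, -0.02], "gripper": 1}
    - {"dp": [0, 0.0003, -0.001], "angular": [0, 0, -0.035], "gripper": 1}
    - {"dp": [0, 0.0003, -0.008], "angular": [0, 0, -0.035], "gripper": 1}
    - {"dp": [0, 0.0003, -0.018], "angular": [0, 0, -0.035], "gripper": 1}
    - {"dp": [0, 0.0003, -0.035], "angular": [0, 0, -0.035], "gripper": 1}
    - {"dp": [0, 0.0003, -0.06], "angular": [0, 0, -0.035], "gripper": 1}
    - {"dp": [0, 0.0003, -0.065], "angular": [0, 0, -0.035], "gripper": 1}

```text
t: 22.25
tcp_pos: [0.5309, 0.0669, 0.269]
ee_rot: [179.9, -0.7, -10.0]
wrist_force: [0.7, 0.2, -1.1]
width: 0.0153
```

```bash
python3 go.py .5292 -.3711 .265 85
```

```text
dp [0.0928, 0.5395, 0.0075] ang [0.0081, -0.005, -1.0554]
t 22.25 [0.5309 0.0669 0.269 ] [179.86  -0.75  -9.99] F [ 0.67  0.2  -1.11] T [0.009 0.174 0.041] w 0.0153 q6 94.6
```

Emit:
jog_arm:
  plan:
    - {"dp": [0.0928, 0.5395, 0.005], "angular": [0, 0, -0.75], "gripper": 1}
    - {"dp": [0.0928, 0.5395, 0.005], "angular": [0, 0, -0.75], "gripper": 1}
    - {"dp": [0.0928, 0.5395, 0.005], "angular": [0, 0, -0.75], "gripper": 1}
    - {"dp": [0.0928, 0.5395, 0.005], "angular": [0, 0, -0.75], "gripper": 1}
    - {"dp": [0.0928, 0.5395, 0.005], "angular": [0, 0, -0.75], "gripper": 1}
    - {"dp": [0.0928, 0.5395, 0.005], "angular": [0, 0, -0.75], "gripper": 1}
    - {"dp": [0.0928, 0.5395, 0.005], "angular": [0, 0, -0.75], "gripper": 1}
    - {"dp": [0.0928, 0.5395, 0.005], "angular": [0, 0, -0.75], "gripper": 1}

```text
t: 23.05
tcp_pos: [0.5293, -0.3109, 0.2671]
ee_rot: [179.2, -0.2, 55.0]
wrist_force: [0.3, 0.5, -1.1]
width: 0.0151
```

```bash
python3 go.py .5292 -.3711 .265 85
```

```text
dp [-0.0618, 0.0431, 0.003] ang [0.009, 0.0, -0.3338]
t 23.05 [ 0.5293 -0.3109  0.2671] [179.23  -0.21  54.95] F [ 0.33  0.54 -1.14] T [-0.005  0.074 -0.   ] w 0.0151 q6 -6.5
```

Emit:
jog_arm:
  plan:
    - {"dp": [-0.0618, 0.0431, 0.003], "angular": [0.009, 0, -0.3338], "gripper": 1}
    - {"dp": [-0.0618, 0.0431, 0.003], "angular": [0.009, 0, -0.3338], "gripper": 1}
    - {"dp": [-0.0618, 0.0431, 0.003], "angular": [0.009, 0, -0.3338], "gripper": 1}
    - {"dp": [-0.0618, 0.0431, 0.003], "angular": [0.009, 0, -0.3338], "gripper": 1}
    - {"dp": [-0.0618, 0.0431, 0.003], "angular": [0.009, 0, -0.3338], "gripper": 1}

```text
t: 23.55
tcp_pos: [0.5293, -0.3713, 0.2648]
ee_rot: [180.0, -0.0, 85.0]
wrist_force: [-0.6, -0.9, -1.2]
width: 0.0157
```

```bash
python3 go.py .5292 -.3711 .165 85; python3 - <<'E'
from h import *
p=capture("scene"); s=observe(); t=s["tcp_pos"]; Rt=R.from_euler("xyz",s["ee_rot"],degrees=True)
n=proj(p,t+Rt.apply([.004,0,.0949])); m=proj(p,[.529,-.367,.062]); print(n,m)
c=cv2.resize(p["img"][230:320,175:275],(750,675),interpolation=cv2.INTER_CUBIC)
for q in(n,m): cv2.circle(c,tuple(((q-[175,230]+.5)*7.5).astype(int).tolist()),3,(0,0,255),-1)
cv2.imwrite("pics/v10.png",c[:600])
E
```

```text
dp [0.0002, -0.0002, 0.1248] ang [0.0002, -0.0001, -0.0]
t 23.55 [ 0.5293 -0.3713  0.2648] [ 1.7999e+02 -1.0000e-02  8.5000e+01] F [-0.57 -0.93 -1.18] T [-0.034  0.063  0.034] w 0.0157 q6 -40.5
[222.76920435 269.1160327 ] [226.2329366  290.04768716]
```

View pics/v10.png

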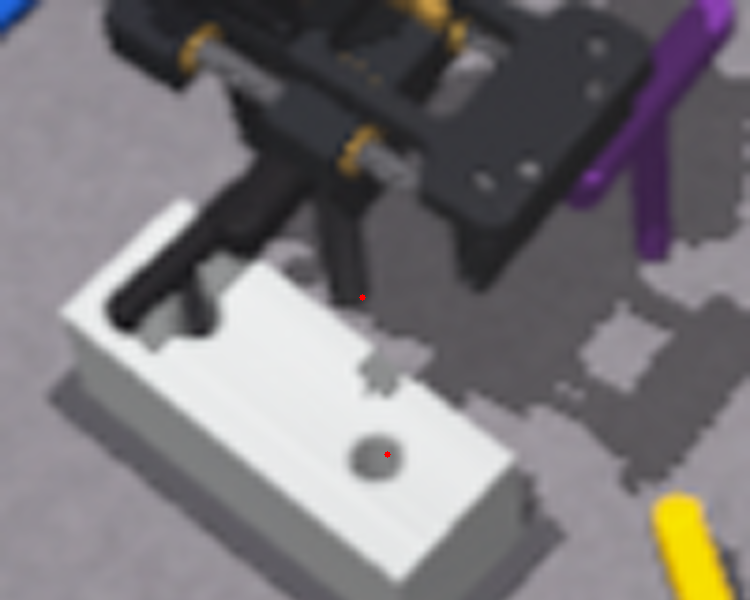

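Emit:
jog_arm:
  plan:
    - {"dp": [0, 0, 0.06], "angular": [0, 0, 0], "gripper": 1}
    - {"dp": [0, 0, 0.11], "angular": [0, 0, 0], "gripper": 1}
    - {"dp": [0, 0, 0.13], "angular": [0, 0, 0], "gripper": 1}
    - {"dp": [0, 0, 0.138], "angular": [0, 0, 0], "gripper": 1}
    - {"dp": [0, 0, 0.145], "angular": [0, 0, 0], "gripper": 1}

```text
t: 24.1
tcp_pos: [0.5297, -0.3712, 0.1493]
ee_rot: [179.9, 0.0, 84.8]
wrist_force: [-0.2, -0.3, -1.9]
width: 0.0154
```

```bash
python3 go.py .5292 -.3711 .106 85
```

```text
dp [0.0002, -0.0007, 0.0542] ang [0.0008, 0.0004, -0.0022]
t 24.1 [ 0.5297 -0.3712  0.1493] [1.7992e+02 4.0000e-02 8.4800e+01] F [-0.16 -0.29 -1.87] T [-0.077  0.11  -0.023] w 0.0154 q6 -40.3
```

In the hole, no contact. Lower the rest, then check force.

Emit:
jog_arm:
  plan:
    - {"dp": [0, -0.0005, 0.015], "angular": [0, 0, 0], "gripper": 1}
    - {"dp": [0, -0.0005, 0.03], "angular": [0, 0, 0], "gripper": 1}
    - {"dp": [0, -0.0005, 0.045], "angular": [0, 0, 0], "gripper": 1}
    - {"dp": [0, -0.0005, 0.053], "angular": [0, 0, 0], "gripper": 1}
    - {"dp": [0, -0.0005, 0.055], "angular": [0, 0, 0], "gripper": 1}

```text
t: 24.6
tcp_pos: [0.5293, -0.3713, 0.1049]
ee_rot: [179.9, 0.0, 84.8]
wrist_force: [-1.9, 0.2, 3.7]
width: 0.0152
```

```bash
python3 go.py .5292 -.3711 .105 85
```

```text
dp [0.0003, -0.0001, -0.0002] ang [0.0006, 0.0003, -0.0023]
t 24.6 [ 0.5293 -0.3713  0.1049] [1.7995e+02 3.0000e-02 8.4790e+01] F [-1.94  0.23  3.72] T [ 0.066  0.455 -0.011] w 0.0152 q6 -40.3
```

Emit:
jog_arm:
  plan:
    - {"dp": [0, 0, 0], "angular": [0, 0, 0], "gripper": 0.4}
    - {"dp": [0, 0, 0], "angular": [0, 0, 0], "gripper": 0.2}
    - {"dp": [0, 0, 0], "angular": [0, 0, 0], "gripper": 0}
    - {"dp": [0, 0, 0], "angular": [0, 0, 0], "gripper": 0}
    - {"dp": [0, 0, -0.02], "angular": [0, 0, 0], "gripper": 0}
    - {"dp": [0, 0, -0.07], "angular": [0, 0, 0], "gripper": 0}
    - {"dp": [0, 0, -0.13], "angular": [0, 0, 0], "gripper": 0}
    - {"dp": [0, 0, -0.19], "angular": [0, 0, 0], "gripper": 0}

```text
t: 25.4
tcp_pos: [0.5289, -0.371, 0.2587]
ee_rot: [180.0, 0.0, 84.8]
wrist_force: [1.3, -0.1, 0.5]
width: 0.044
```

```bash
python3 go.py .35 -.2 .3 85
```

```text
dp [0.1925, -0.2421, -0.0519] ang [0.0004, 0.0001, -0.0023]
t 25.4 [ 0.5289 -0.371   0.2587] [1.7996e+02 1.0000e-02 8.4790e+01] F [ 1.3  -0.07  0.48] T [-0.066  0.017  0.007] w 0.044 q6 -40.3
```

Move away to clear the views, then look at everything.

Emit:
jog_arm:
  plan:
    - {"dp": [0.1, -0.242, -0.052], "angular": [0, 0, 0], "gripper": 0}
    - {"dp": [0.1, -0.242, -0.052], "angular": [0, 0, 0], "gripper": 0}
    - {"dp": [0.1, -0.242, -0.052], "angular": [0, 0, 0], "gripper": 0}
    - {"dp": [0.1, -0.242, -0.052], "angular": [0, 0, 0], "gripper": 0}
    - {"dp": [0.1, -0.242, -0.052], "angular": [0, 0, 0], "gripper": 0}
    - {"dp": [0.1, -0.242, -0.052], "angular": [0, 0, 0], "gripper": 0}

```text
t: 26.0
tcp_pos: [0.3426, -0.2733, 0.3013]
ee_rot: [179.9, 0.1, 84.7]
wrist_force: [1.2, 0.3, 0.0]
width: 0.044
```

```bash
python3 - <<'E'
from prof import *
p=capture("top"); S=capture("scene"); cv2.imwrite("pics/top9.png",p["img"])
print([(float(a),float(b)) for a,b in prof(p,(.5312,.0652),7.5)])
a=p["img"][140:280,90:410]; b=S["img"][230:310,160:280]; d=p["img"][200:240,180:240]
cv2.imwrite("pics/v11.png",np.vstack([cv2.resize(a,(740,324),interpolation=cv2.INTER_CUBIC),np.hstack([cv2.resize(b,(390,260),interpolation=cv2.INTER_CUBIC),cv2.resize(d,(350,260),interpolation=cv2.INTER_CUBIC)])]))
print(observe()["t"])
E
```

```text
[(-22.0, 172.0), (-20.5, 166.0), (-19.0, 160.0), (-17.5, 141.0), (-16.0, 125.0), (-14.5, 113.0), (-13.0, 108.0), (-11.5, 110.0), (-10.0, 121.0), (-8.5, 140.0), (-7.0, 163.0), (-5.5, 183.0), (-4.0, 197.0), (-2.5, 203.0), (-1.0, 205.0), (0.5, 205.0), (2.0, 204.0), (3.5, 205.0), (5.0, 205.0), (6.5, 205.0), (8.0, 205.0), (9.5, 201.0), (11.0, 194.0), (12.5, 181.0), (14.0, 171.0), (15.5, 179.0), (17.0, 204.0), (18.5, 228.0), (20.0, 240.0), (21.5, 246.0)]
26.1
```

View pics/v11.png

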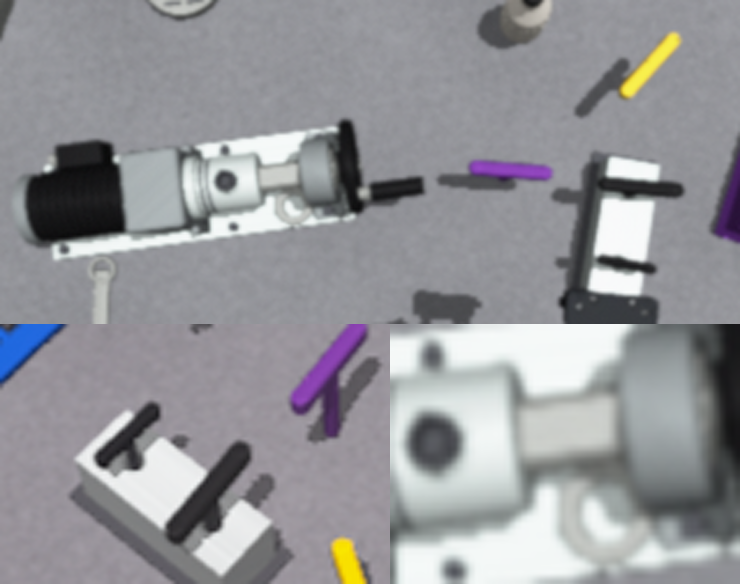

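```bash
python3 -c "
from bench import ticket; print(ticket.sign_off())"
```

```text
the job is handed in; nothing more can be done
None
```

The job is done and handed in at about 26 s, with no verdict reported.

- **Shaft:** I cranked the handwheel about 1.05 rad. The top picture puts the flat about 0.05 rad from straight up, and its brightness profile was the same before and after tightening.
- **Seating the key:** I took the larger black key from the aluminium stand. The first clockwise search did not drop in, because the key was gripped about 4 mm off the middle of its bar. After I felt for the socket's centre and searched the other way, it went in fully. The nose was about 12 mm below the mouth, with at most about 9 N of downward push, by the wrist reading.
- **Screw:** Torque stayed near 0.2 N m until the screw landed, then climbed to 0.53 N m while turning and 0.47 N m at rest. I read that as snug, inside the stated ranges. The readings scatter by about 0.05 N m. The key turned about 73° in all, more than the expected travel of the screw. I put that down to play and to some back-turning while seating it, and I did not measure the screw angle itself.
- **Key back in stand:** The final pictures show it upright in its original hole. The small key, the spare collar and the look-alikes in view are where they were, and so are the visible parts of the wrench, bottle and rotor core. The robot is touching nothing.

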